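Line up the cooking things by height on the tray

ROBOT

A 6-joint arm with a two-finger parallel gripper is mounted at the origin on a cart in front of the work surface, level with it; the furniture and walls round the work are solid. World frame = base frame: x ahead of the robot, y to its left, z up, the work surface at z = 0. Lengths are in mm, angles in rad, forces in N, time in s.
With the tool pointing down it reaches from about 300 to 950 mm from the base axis. Payload 3.1 kg.
Tool frame: the origin (TCP) lies at the centre of the arm's flange, where the gripper is bolted on; the fingertips stand 173 mm ahead of it and the grasp point (between the pads) lies 155 mm ahead of it; z points along the fingers, y is the line along which they close (so a half turn about z gives the same grasp; the last joint's range is limited). The gripper opens to 85 mm and grips with 20 to 120 N. Pads are 22 mm wide; open, the fingers measure 114 mm over their backs; the gripper's body (76 mm by 85 mm) begins 54 mm behind the grasp point. The pads swing forward as they close: fully open they stand 13 mm farther back than shut.
Start: joints at [-1.317, 0.308, 1.634, -0, 1.2, -0.07], TCP at [198.831, -592.537, 404.672] pointing down, gripper open.
Joint ranges: [-3.06, 3.06], [-0.79, 1.96], [0.05, 2.63], [-1.19, 4.34], [0.05, 2.64], [-2.94, 2.94]. Speed limits (rad/s): [2.79, 2.79, 3.14, 3.14, 3.14, 3.14].

INTERFACE

Orientations are given as a 3x3 rotation matrix whose columns are the frame's x, y, z axes.
In Python, from station import r, eyes gives the robot as it stands. The module is installed in compiled form; this text tells all that it offers.
- The arm moves only by the tool step_arm, never from a script. Its argument "steps" is a list of rows, each a list of 4 numbers: the shift along the tool's x, y, z in m, then the turn about the tool's z in rad. A call has 1 to 5 rows; each row is the pose to reach, as a shift and turn from the pose commanded when the call began, along the tool's axes at that moment; what a row does not reach only later rows make up. A row lasts 1/12 s, in which the tool goes at most 41.7 mm and 7.16 degrees, less where a joint would pass 70% of its speed; a pose out of reach is approached as far as the arm can. A call with a gripper value outside its range is refused whole. "grip" is the closure, from 0 (fully open) to 1 (shut), set as the call begins (left out, the last holds). The fingers move at their own pace and stop on an object; the grip force is fixed at half the most. Time passes only in rows, so rows that repeat a pose let the fingers close. It gives the time, the measured TCP pose, the force, the opening and the grip force at its end, in the units of the state.
- r.sense(): the state, without advancing time (a new reading comes with each control period).
- eyes.camera(name): name is "scene" or "top" or "wrist"; returns (picture, depth): 420x560x3 uint8, blue, green, red; 420x560 float32, mm along the optical axis (not along the pixel's ray), 0 where there is no reading.
- eyes.camera_model(name): a dict with "mtx" (3x3 intrinsics, pixels), "world_to_cam" (4x4, takes a point from world to camera coordinates); the wrist camera has in their place "T_tool_cam" (4x4, takes a point from camera to tool coordinates, whose origin is the TCP and whose axes are the flange's). Camera axes: x right, y down, z forward; pixel columns grow to the right and rows downward; lengths in mm; the calibration is good to about 2 mm. A picture is of the moment at which its call begins: read the wrist's pose just before it. camera_model takes no time and is no camera call.
- r.job_done(): hands the job in; it is judged then, once.
Trained networks look in the newest picture that a camera, given by its name, has taken for a name from the list of things; names that differ only in an ending like _2 or _b are one class to them, and where a whole thing is asked for, a point or a joint stands for the part that bears it (a point fixed in the world has none). Each returns a list of dicts, best first, with "conf" (0 to 1); they miss things now and then, are a little off and sometimes report something else, mostly with a low value. They report only what shows in the picture. A call takes as long as a camera call. They do not tell look-alikes from the thing itself.
- eyes.search_frame(camera, label): "location" ([x, y, z] in mm, in the coordinates of the camera as it stood for that picture, good to about 4 mm: the middle of the surface that is visible of it).
The state is a dict: "time": time; "q": joint angles; "joint_velocities": joint speeds; "tau": joint torques, N m; "position": TCP position; "tool_rot": TCP orientation; "ft_force": force on the tool from outside, world axes, zero at the start; "ft_torque": the same for the moment, N m; "width": finger opening in mm; "finger_force": force on a finger pad.
Only numpy, scipy, OpenCV 4.12 (cv2) and the standard library are available. Lean on these libraries where they do the work, as an engineer would, in place of code of your own. Each camera call takes 0.05 s, during which the arm holds its last target. There are 200 camera calls.

TASK

Line up the spice jar, the salt shaker, the small tin and the little glass dish by height on the four cork pads of the wooden tray: the tallest on the pad next to the black canister, then each lower one in turn, so that the lowest stands on the pad farthest from the canister. Stand each upright in the middle of its own pad, and never tip any of them over on the way. Leave the garlic where it is.

Things in the scene. Friction and masses are not known exactly. Their poses are not given: they have to be found in the camera images.
- spice_jar: spice jar, the tallest of the four things: a slim upright round jar, 41 mm across and 102 mm high, with a whitish ribbed cap as wide as the jar. Loose, about 0.11 kg. Origin: centre of its underside, z up through the cap
- shaker: salt shaker, second in height: round, clear lower part 44 mm across, grey domed pierced top that narrows to 34 mm above 74 mm; 90 mm high. It may lean by 0.04 rad where it stands. Loose, about 0.1 kg. Origin: centre of its underside, z up
- small_tin: small food tin, third in height: a closed upright cylinder with a metal lid, 57 mm across and 72 mm high. Loose, about 0.18 kg. Origin: centre of its underside, z up
- ramekin: little open dish of clear glass, the lowest: round, 57 mm across the rim, 46 mm at the foot, 27 mm high. It can be gripped across the outside of the rim. Loose, about 0.12 kg. Origin: centre of its underside, z up
- garlic: pale pinkish bulb of garlic, 55 mm across and 56 mm high with its tip, standing loose on the worktop among the things; it is not to be moved. Origin: centre of its underside
- pad_a: one of four alike round cork pads, 72 mm across and 5 mm thick, lying flat and fixed in a straight row, about 80 mm centre to centre, along a fixed dark wooden tray (345 x 88 mm, 12 mm high). Origin: centre of the pad's underside, z up; the top of the pad is 5 mm above it (17 mm above the worktop). The letter says nothing of its place in the row, which changes
- pad_b: one of four alike round cork pads, 72 mm across and 5 mm thick, lying flat and fixed in a straight row, about 80 mm centre to centre, along a fixed dark wooden tray (345 x 88 mm, 12 mm high). Origin: centre of the pad's underside, z up; the top of the pad is 5 mm above it (17 mm above the worktop). The letter says nothing of its place in the row, which changes
- pad_c: one of four alike round cork pads, 72 mm across and 5 mm thick, lying flat and fixed in a straight row, about 80 mm centre to centre, along a fixed dark wooden tray (345 x 88 mm, 12 mm high). Origin: centre of the pad's underside, z up; the top of the pad is 5 mm above it (17 mm above the worktop). The letter says nothing of its place in the row, which changes
- pad_d: one of four alike round cork pads, 72 mm across and 5 mm thick, lying flat and fixed in a straight row, about 80 mm centre to centre, along a fixed dark wooden tray (345 x 88 mm, 12 mm high). Origin: centre of the pad's underside, z up; the top of the pad is 5 mm above it (17 mm above the worktop). The letter says nothing of its place in the row, which changes
- canister: black round lidded canister, 102 mm across and 130 mm high, fixed, standing on the worktop just beyond one end of the row of pads, about 115 mm from the nearest pad (centre to centre). Which end changes; a grey cardboard egg box with a blue and white lid label, 72 mm high, stands beyond the other end, as far off. Origin: centre of its underside
Mind the look-alikes: they are no part of the job. What is shaped like the shaker but red or turquoise is not meant.

How it is judged:
By the outcome, as a careful person would: the job done as asked, in the order asked, and still so for the second after the job is handed in, with the robot touching nothing.
It also fails if it takes over 120 s, if anything falls off the work surface, if the arm or the gripper's body presses on something with over 40 N, if the wrist force passes 120 N, or if a joint passes its speed limit or range.

## Working session

There is one attempt and no reset: what is moved stays moved. The work goes in short steps, Python scripts to look and compute and a tool call to move; the robot and the scene stay as the last step left them, time stands still between calls to the robot, and variables do not carry over. Pictures are saved under pics/ and viewed, at most 19 in all, crops included, and the job is handed in when it is done.

Besides the shell and the picture viewer there is one more tool, called after "Request:" by a JSON object that holds its "method" and its "body", one argument or row to a line. step_arm: Moves the arm, as the interface text tells. Its arguments: {"type":"object","properties":{"steps":{"type":"array"},"grip":{"type":"number"}},"required":["steps"]}

```bash
mkdir -p pics
cat > h.py <<'E'
import numpy as np, cv2
from station import r, eyes
def W(cam):
    m=eyes.camera_model(cam)
    if cam=='wrist':
        s=r.sense(); T=np.eye(4); T[:3,:3]=np.array(s['tool_rot']); T[:3,3]=s['position']
        return np.array(m['mtx']), T@np.array(m['T_tool_cam'])
    return np.array(m['mtx']), np.linalg.inv(np.array(m['world_to_cam']))
def find(cam,labels,M=None):
    K,T=M or W(cam)
    for l in labels:
        for d in eyes.search_frame(cam,l)[:6]:
            p=np.array(d['location']); px=K@p; px=px[:2]/px[2]
            print(cam,l,round(d['conf'],2),'px',px.round(0),'world',(T@np.append(p,1))[:3].round(0))
def cloud(depth,K,T):
    v,u=np.mgrid[:depth.shape[0],:depth.shape[1]]
    P=np.stack([(u-K[0,2])/K[0,0]*depth,(v-K[1,2])/K[1,1]*depth,depth],-1)
    P=P@T[:3,:3].T+T[:3,3]; P[depth<=0]=np.nan
    return P
E
python3 - <<'E'
from h import *
for c in ['scene','top']:
    M=W(c); im,d=eyes.camera(c); cv2.imwrite(f'pics/{c}1.png',im); np.savez(f'{c}1.npz',d=d,K=M[0],T=M[1])
    find(c,['spice_jar','shaker','small_tin','ramekin','garlic','pad_a','canister'],M)
s=r.sense(); print(s['time'],np.array(s['tool_rot']).round(3),s['width'])
E
```

```text
scene spice_jar 0.95 px [359. 171.] world [ 435. -270.   64.]
scene shaker 0.79 px [250. 216.] world [556. 106.  47.]
scene shaker 0.74 px [167. 304.] world [479. 475.  54.]
scene shaker 0.67 px [218. 225.] world [594. 198.  53.]
scene ramekin 0.52 px [379. 156.] world [ 465. -431.   11.]
scene garlic 0.82 px [171. 262.] world [598. 374.  31.]
scene garlic 0.35 px [267. 191.] world [587.   1.  57.]
scene pad_a 0.82 px [302. 218.] world [456. -22.  13.]
scene pad_a 0.63 px [287. 231.] world [452.  49.  15.]
scene pad_a 0.61 px [247. 261.] world [452. 216.  18.]
scene pad_a 0.57 px [267. 245.] world [455. 132.  17.]
scene canister 0.83 px [328. 186.] world [ 439. -119.   99.]
top spice_jar 0.74 px [391. 238.] world [ 446. -271.   98.]
top shaker 0.75 px [143. 226.] world [488. 467.  70.]
top shaker 0.62 px [236. 190.] world [596. 189.  78.]
top shaker 0.45 px [265. 203.] world [554.  99.  81.]
top small_tin 0.78 px [302. 191.] world [595. -11.  66.]
top small_tin 0.72 px [254. 238.] world [458. 136.  18.]
top ramekin 0.8 px [436. 239.] world [ 452. -430.    4.]
top garlic 0.79 px [180. 191.] world [603. 369.  34.]
top garlic 0.68 px [301. 191.] world [597. -10.  62.]
top pad_a 0.91 px [256. 238.] world [457. 132.  17.]
top pad_a 0.89 px [228. 239.] world [454. 217.  15.]
top pad_a 0.89 px [279. 238.] world [458.  60.  17.]
top pad_a 0.58 px [307. 238.] world [456. -26.  17.]
top canister 0.87 px [347. 236.] world [ 450. -141.  114.]
top canister 0.48 px [307. 238.] world [455. -27.  18.]
0.8 [[ 0.948  0.318  0.   ]
 [ 0.318 -0.948 -0.   ]
 [ 0.     0.    -1.   ]] 85.66048335989267
```

View pics/scene1.png

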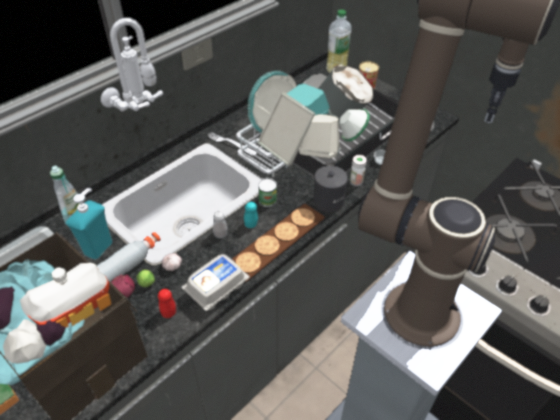

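View pics/top1.png

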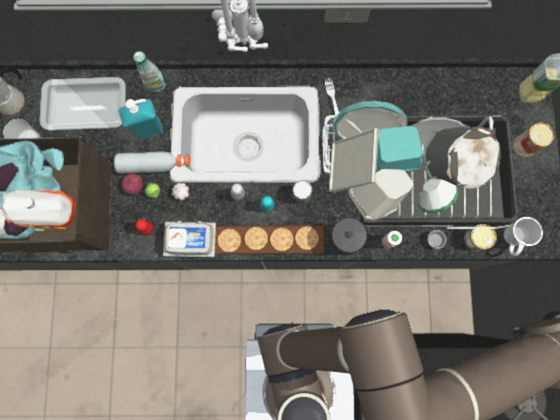

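Scene and top views: the canister is at top px (349,236) and the egg box at (189,238), with pads at (307,238), (281,238), (256,238), (229,239). Shaker candidates are grey (237,190), turquoise (267,203) and red (144,226). The grey one fits. The tin is at (302,191), the jar at (393,240) and the dish at (437,239). The garlic is at (180,191). I'll confirm in an enlarged crop and measure the centres from depth.

Run:
```python
from h import *
im=cv2.imread('pics/top1.png'); s=cv2.imread('pics/scene1.png')
a=cv2.resize(im[170:270,210:330],(480,400),interpolation=3)
b=cv2.resize(im[215:265,370:450],(320,200),interpolation=3)
c=cv2.resize(s[170:250,200:280],(320,200)); c=cv2.resize(s[175:225,200:280],(320,200),interpolation=3)
cv2.imwrite('pics/crop1.png',np.hstack([a,np.vstack([b,c])]))
for cam in ['top','scene']:
    z=np.load(cam+'1.npz'); P=cloud(z['d'],z['K'],z['T'])
    for n,x,y,lo,hi,R in [('jar',440,-273,85,110,40),('shaker',594,193,60,97,40),('teal',555,102,50,97,32),('tin',595,-11,60,80,45),('ram',450,-430,8,40,45),('garlic',600,370,15,65,45),('can',445,-147,110,140,80),
      ('padA',456,-26,14,22,42),('padB',456,58,14,22,42),('padC',456,134,14,22,42),('padD',456,217,14,22,42),('jarbody',440,-273,20,85,40)]:
        m=(np.hypot(P[...,0]-x,P[...,1]-y)<R)&(P[...,2]>lo)&(P[...,2]<hi); q=P[m]
        if len(q): print(cam,n,len(q),'med',np.median(q,0).round(0),'min',q.min(0).round(0),'max',q.max(0).round(0), 'mid',((q.min(0)+q.max(0))/2).round(0))
# worktop height
    m=np.isfinite(P[...,2])&(np.abs(P[...,2])<8); print('table',np.median(P[m],0))
```

```text
top jar 165 med [ 446. -277.  100.] min [ 427. -297.   86.] max [ 466. -258.  109.] mid [ 447. -277.   97.]
top shaker 108 med [599. 188.  84.] min [586. 173.  61.] max [619. 204.  94.] mid [603. 189.  77.]
top teal 123 med [558.  97.  83.] min [545.  80.  52.] max [576. 114.  95.] mid [560.  97.  73.]
top tin 271 med [601. -11.  69.] min [573. -36.  60.] max [629.  16.  78.] mid [601. -10.  69.]
top ram 141 med [ 459. -436.   20.] min [ 425. -454.    8.] max [ 480. -396.   34.] mid [ 453. -425.   21.]
top garlic 223 med [604. 369.  35.] min [580. 346.  17.] max [634. 399.  55.] mid [607. 373.  36.]
top can 761 med [ 455. -145.  114.] min [ 405. -209.  110.] max [518. -96. 140.] mid [ 462. -152.  125.]
top padA 288 med [460. -27.  17.] min [416. -65.  14.] max [498.  10.  22.] mid [457. -27.  18.]
top padB 307 med [454.  56.  17.] min [419.  19.  14.] max [495.  97.  22.] mid [457.  58.  18.]
top padC 325 med [457. 134.  17.] min [417.  94.  14.] max [495. 175.  22.] mid [456. 134.  18.]
top padD 318 med [454. 218.  17.] min [417. 177.  14.] max [495. 258.  22.] mid [456. 218.  18.]

[... 748 characters left out ...]
630. 397.  54.] mid [604. 371.  35.]
scene can 476 med [ 453. -144.  114.] min [ 405. -207.  110.] max [517. -95. 140.] mid [ 461. -151.  125.]
scene padA 233 med [456. -25.  16.] min [419. -63.  14.] max [496.  11.  22.] mid [457. -26.  18.]
scene padB 262 med [455.  55.  16.] min [417.  16.  14.] max [491. 100.  22.] mid [454.  58.  18.]
scene padC 267 med [456. 133.  17.] min [421.  96.  14.] max [491. 167.  21.] mid [456. 132.  18.]
scene padD 285 med [450. 215.  16.] min [414. 176.  14.] max [490. 247.  22.] mid [452. 212.  18.]
scene jarbody 191 med [ 436. -267.   53.] min [ 424. -295.   20.] max [ 466. -253.   85.] mid [ 445. -274.   53.]
table [466.33098766  91.28277726  -1.22941947]
```

View pics/crop1.png

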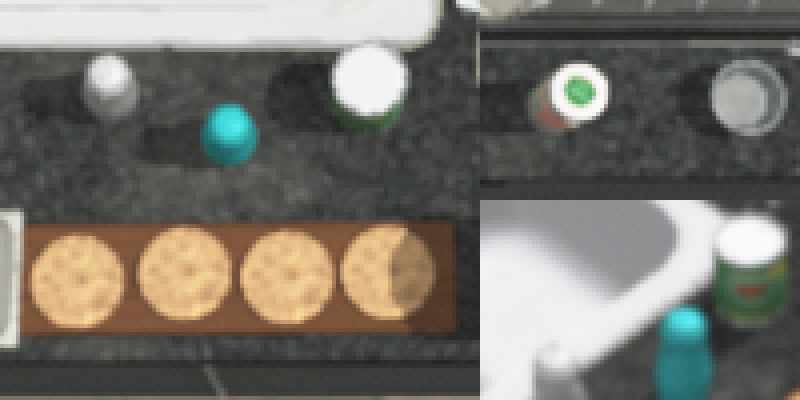

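The crop confirms it. Grey pierced-top shaker, top px (237,190), world about (599,190), is the one meant; turquoise (267,203) and red (144,226) are the wrong colour. The tin, the jar and the dish fit their descriptions too. Next I'll move above the jar with the fingers closing along world x.

Request:
{"method": "step_arm", "body": {
  "steps": [
    [0.034, -0.022, 0, -0.125],
    [0.067, -0.044, 0, -0.25],
    [0.101, -0.066, 0, -0.375],
    [0.134, -0.088, 0, -0.5],
    [0.168, -0.11, 0, -0.624]
  ],
  "grip": 0
}}

```text
time: 1.22
position: [323.7, -433.4, 404.8]
tool_rot: [[0.579, 0.815, 0.0], [0.815, -0.579, -0.0], [-0.0, 0.0, -1.0]]
ft_force: [0.9, 0.1, 0.5]
width: 85.5
finger_force: 0.0
```

Request:
{"method": "step_arm", "body": {
  "steps": [
    [0.04, 0.0015, 0, -0.125],
    [0.08, 0.003, 0, -0.25],
    [0.12, 0.005, 0, -0.375],
    [0.16, 0.007, 0, -0.5],
    [0.2, 0.008, 0, -0.624]
  ]
}}

```text
time: 1.63
position: [447.3, -275.4, 405.1]
tool_rot: [[-0.007, 1.0, 0.001], [1.0, 0.007, -0.001], [-0.001, 0.001, -1.0]]
ft_force: [0.4, -0.2, -0.4]
width: 85.3
finger_force: 0.0
```

Request:
{"method": "step_arm", "body": {
  "steps": [
    [0, 0, 0, 0],
    [0, 0, 0, 0]
  ]
}}

```text
time: 1.8
position: [447.4, -275.2, 404.8]
tool_rot: [[-0.005, 1.0, 0.0], [1.0, 0.005, -0.0], [-0.0, 0.0, -1.0]]
ft_force: [0.9, -0.6, -0.2]
width: 85.8
finger_force: 0.0
```

```bash
cat >> h.py <<'E'
def look(name,items):
    s=r.sense(); print('t',s['time'],'pos',np.round(s['position'],1),'w',round(s['width'],1),'ff',np.round(s['finger_force'],1),'F',np.round(s['ft_force'],1),'v',np.abs(s['joint_velocities']).max().round(3),np.round(s['tool_rot'],3).tolist())
    K,T=W('wrist'); im,d=eyes.camera('wrist'); cv2.imwrite(f'pics/{name}.png',im)
    P=cloud(d,K,T); np.savez(name+'.npz',P=P)
    for n,x,y,lo,hi,R in items:
        m=(np.hypot(P[...,0]-x,P[...,1]-y)<R)&(P[...,2]>lo)&(P[...,2]<hi); q=P[m]
        if len(q)>20:
            c,rad=cv2.minEnclosingCircle(q[:,:2].astype(np.float32))
            print(n,len(q),'med',np.median(q,0).round(1),'min',q.min(0).round(1),'max',q.max(0).round(1),'circ',np.round(c,1),round(rad,1))
    return im,P
E
python3 - <<'E'
from h import *
look('w1',[('jar',447,-277,92,110,40),('ram',456,-430,18,40,45),('can',455,-145,122,140,80),('A',456,-26,14,22,37)])
find('wrist',['spice_jar','ramekin'])
E
```

```text
t 1.8 pos [ 447.4 -275.2  404.8] w 85.8 ff 0.0 F [ 0.9 -0.6 -0.2] v 0.06 [[-0.005, 1.0, 0.0], [1.0, 0.005, -0.0], [-0.0, 0.0, -1.0]]
jar 1618 med [ 447.2 -279.1  100.8] min [ 427.1 -300.7   92.1] max [ 467.  -260.1  103.4] circ [ 447.  -280.7] 20.7
ram 614 med [ 456.4 -436.7   25.2] min [ 424.5 -455.5   18. ] max [ 497.6 -398.6   39.3] circ [ 462.4 -430. ] 39.0
can 1314 med [ 462.1 -154.1  128.1] min [ 445.4 -214.5  122.4] max [ 530.8 -137.1  140. ] circ [ 484.3 -169. ] 46.5
wrist spice_jar 0.65 px [280. 194.] world [ 445. -278.   96.]
wrist ramekin 0.86 px [285. 288.] world [ 451. -433.   10.]
```

View pics/w1.png

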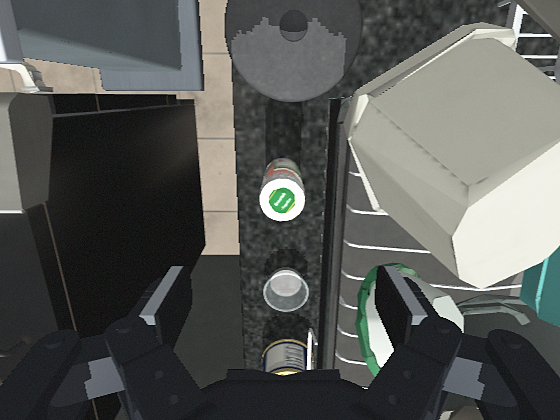

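The wrist view shows the jar cap centre at px (281,199), the dish rim at (286,290), the canister at (293,45) and the edge of the dish rack at px x≈335. Before descending I'll check how much room there is beside the rack, and the rim centre of the dish.

Run:
```python
from h import *
P=np.load('w1.npz')['P']
for y0 in (-277,-434):
  for x in range(470,530,6):
    m=(np.abs(P[...,0]-x)<3)&(np.abs(P[...,1]-y0)<45); print(y0,x,len(P[m]),np.nanpercentile(P[m][:,2],[5,50,95,100]).round(0) if m.any() else '')
K,T=W('wrist')
def ray(u,v,z):
    d=T[:3,:3]@np.linalg.inv(K)@np.array([u,v,1.]); o=T[:3,3]; return (o+d*(z-o[2])/d[2]).round(1)
print(ray(286,290,27),ray(281.5,199.5,102))
im=cv2.imread('pics/w1.png'); cv2.imwrite('pics/c2.png',cv2.resize(im[260:320,250:340],(720,480),interpolation=2))
```

```text
-277 470 1351 [ -1. 317. 323. 325.]
-277 476 1922 [ -1. 314. 322. 324.]
-277 482 1704 [ -1. 310. 319. 322.]
-277 488 1650 [ -1. 296. 312. 314.]
-277 494 4292 [ -0. 268. 301. 308.]
-277 500 2743 [ 17. 263. 297. 300.]
-277 506 2612 [ 92. 297. 317. 320.]
-277 512 4095 [159. 301. 317. 320.]
-277 518 2242 [126. 300. 311. 315.]
-277 524 1296 [ 17. 184. 298. 308.]
-434 470 254 [-1.  5. 26. 28.]
-434 476 305 [-2.  7. 71. 72.]
-434 482 327 [-2. -0. 93. 98.]
-434 488 254 [-2. -1.  0.  1.]
-434 494 674 [ -1.  94. 101. 102.]
-434 500 759 [ 12.  58. 100. 102.]
-434 506 144 [86. 94. 97. 98.]
-434 512 0 
-434 518 202 [ 37. 128. 135. 137.]
-434 524 555 [ 17. 131. 145. 147.]
[ 451. -426.   27.] [ 445.8 -282.8  102. ]
```

View pics/c2.png

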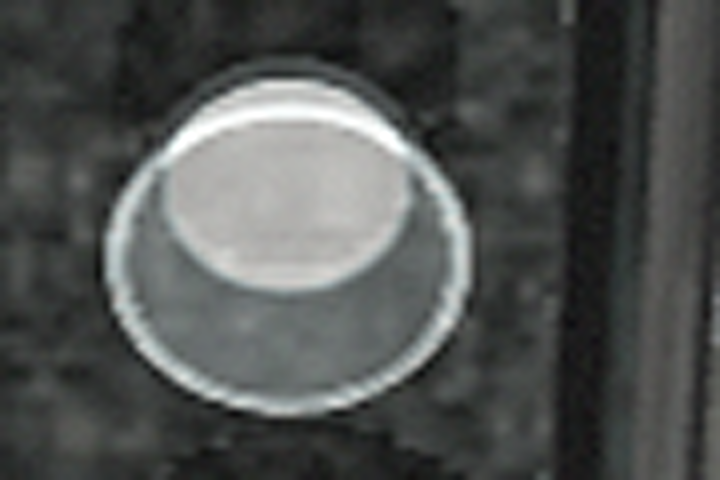

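The crop shows the rim ellipse centred at px (286.3,292) and the foot above it. The rack tray edge is at x≈497, so the dish must be gripped along y. I'll check the heights near the jar with the top camera cloud.

Run:
```python
from h import *
for c in ('top','scene'):
  z=np.load(c+'1.npz'); P=cloud(z['d'],z['K'],z['T'])
  for yl,yh in ((-240,-200),(-330,-240),(-380,-330),(-480,-380)):
    o=[]
    for x in range(480,620,20):
      m=(P[...,0]>x)&(P[...,0]<x+20)&(P[...,1]>yl)&(P[...,1]<yh); o.append((x,int(P[m][:,2].max()) if m.any() else None))
    print(c,yl,yh,o)
K,T=W('wrist')
def ray(u,v,z):
    d=T[:3,:3]@np.linalg.inv(K)@np.array([u,v,1.]); o=T[:3,3]; return (o+d*(z-o[2])/d[2]).round(1)
print(ray(286.3,292,27),ray(286.3,283,3))
```

```text
top -240 -200 [(480, 147), (500, 179), (520, 217), (540, 224), (560, 221), (580, 221), (600, 260)]
top -330 -240 [(480, 106), (500, 177), (520, 222), (540, 222), (560, 219), (580, 213), (600, 211)]
top -380 -330 [(480, 105), (500, 102), (520, 125), (540, 138), (560, 150), (580, 140), (600, 127)]
top -480 -380 [(480, 107), (500, 135), (520, 154), (540, 158), (560, 161), (580, 182), (600, 198)]
scene -240 -200 [(480, 148), (500, 193), (520, 225), (540, 225), (560, 223), (580, 256), (600, 258)]
scene -330 -240 [(480, 104), (500, 169), (520, 221), (540, 222), (560, 215), (580, 208), (600, 202)]
scene -380 -330 [(480, 105), (500, 99), (520, 129), (540, 139), (560, 147), (580, 142), (600, 120)]
scene -480 -380 [(480, 106), (500, 137), (520, 152), (540, 154), (560, 156), (580, 185), (600, 201)]
[ 451.3 -428.9   27. ] [ 451.6 -431.2    3. ]
```

Run:
```python
from h import *
P=np.load('w1.npz')['P']
for name,P in [('w',P)]+[(c,cloud(*(np.load(c+'1.npz')[k] for k in 'dKT'))) for c in ('top','scene')]:
  for y in range(-520,-220,20):
    o=[]
    for zl,zh in ((25,65),(65,115),(115,230)):
      m=(P[...,0]>470)&(P[...,0]<540)&(np.abs(P[...,1]-y)<10)&(P[...,2]>zl)&(P[...,2]<zh)
      o.append((int(m.sum()),P[m][:,0].min().round(0)) if m.any() else None)
    print(name,y,o)
```

```text
w -520 [(148, np.float64(470.0)), None, None]
w -500 [(122, np.float64(497.0)), (33, np.float64(478.0)), None]
w -480 [(70, np.float64(497.0)), (99, np.float64(478.0)), None]
w -460 [(121, np.float64(497.0)), (236, np.float64(478.0)), None]
w -440 [(103, np.float64(470.0)), (252, np.float64(478.0)), (9, np.float64(530.0))]
w -420 [(174, np.float64(473.0)), (208, np.float64(493.0)), (403, np.float64(520.0))]
w -400 [(87, np.float64(471.0)), (223, np.float64(493.0)), (717, np.float64(516.0))]
w -380 [(131, np.float64(497.0)), (484, np.float64(493.0)), (387, np.float64(519.0))]
w -360 [(77, np.float64(497.0)), (425, np.float64(493.0)), None]
w -340 [(143, np.float64(497.0)), (262, np.float64(493.0)), None]
w -320 [(95, np.float64(497.0)), (282, np.float64(493.0)), None]
w -300 [(155, np.float64(497.0)), (334, np.float64(493.0)), None]
w -280 [(93, np.float64(497.0)), (530, np.float64(493.0)), (289, np.float64(527.0))]
w -260 [(125, np.float64(497.0)), (430, np.float64(493.0)), (1806, np.float64(510.0))]
w -240 [(98, np.float64(497.0)), (366, np.float64(493.0)), (3255, np.float64(499.0))
[... 1591 characters left out ...]
e -400 [(28, np.float64(471.0)), (31, np.float64(492.0)), (53, np.float64(516.0))]
scene -380 [(28, np.float64(494.0)), (58, np.float64(493.0)), (33, np.float64(518.0))]
scene -360 [(18, np.float64(494.0)), (43, np.float64(493.0)), None]
scene -340 [(13, np.float64(497.0)), (34, np.float64(491.0)), None]
scene -320 [(17, np.float64(495.0)), (29, np.float64(492.0)), None]
scene -300 [(32, np.float64(494.0)), (35, np.float64(489.0)), None]
scene -280 [(32, np.float64(494.0)), (33, np.float64(492.0)), (8, np.float64(529.0))]
scene -260 [(19, np.float64(493.0)), (41, np.float64(491.0)), (32, np.float64(512.0))]
scene -240 [(4, np.float64(497.0)), (31, np.float64(491.0)), (96, np.float64(501.0))]
```

Run:
```python
from h import *
Q={'w':np.load('w1.npz')['P']}
for c in ('top','scene'): Q[c]=cloud(*(np.load(c+'1.npz')[k] for k in 'dKT'))
for n,P in Q.items():
  for y in range(-520,-415,8):
    m=(P[...,0]>465)&(P[...,0]<491)&(np.abs(P[...,1]-y)<4)&(P[...,2]>35)&(P[...,2]<130)
    if m.any(): q=P[m]; print(n,y,m.sum(),'x',q[:,0].min().round(),q[:,0].max().round(),'z',np.percentile(q[:,2],[0,50,100]).round())
im=cv2.imread('pics/scene1.png'); cv2.imwrite('pics/c3.png',cv2.resize(im[110:190,340:440],(750,600),interpolation=2))
```

```text
w -520 23 x 465.0 469.0 z [36. 51. 58.]
w -504 12 x 478.0 481.0 z [68. 71. 72.]
w -496 16 x 479.0 481.0 z [69. 71. 73.]
w -488 19 x 478.0 482.0 z [69. 71. 72.]
w -480 22 x 478.0 482.0 z [70. 71. 72.]
w -472 21 x 478.0 482.0 z [69. 71. 72.]
w -464 22 x 478.0 481.0 z [68. 71. 72.]
w -456 19 x 479.0 481.0 z [70. 71. 73.]
w -448 9 x 478.0 480.0 z [70. 72. 79.]
w -440 52 x 479.0 485.0 z [72. 88. 98.]
top -520 8 x 466.0 481.0 z [39. 51. 73.]
top -512 3 x 480.0 481.0 z [69. 71. 75.]
top -504 2 x 480.0 481.0 z [71. 72. 73.]
top -496 4 x 480.0 482.0 z [65. 71. 78.]
top -488 2 x 481.0 481.0 z [67. 68. 69.]
top -480 3 x 481.0 481.0 z [67. 71. 71.]
top -472 2 x 480.0 480.0 z [75. 76. 77.]
top -464 3 x 481.0 481.0 z [68. 70. 73.]
top -456 2 x 481.0 482.0 z [62. 66. 69.]
top -448 3 x 479.0 482.0 z [66. 70. 80.]
top -440 5 x 479.0 483.0 z [76. 90. 99.]
scene -512 1 x 490.0 490.0 z [101. 101. 101.]
scene -496 1 x 481.0 481.0 z [71. 71. 71.]
scene -488 4 x 475.0 482.0 z [68. 73. 76.]
scene -480 2 x 481.0 482.0 z [67. 68. 70.]
scene -472 1 x 478.0 478.0 z [70. 70. 70.]
scene -464 3 x 476.0 480.0 z [70. 72. 72.]
scene -456 1 x 478.0 478.0 z [73. 73. 73.]
scene -448 3 x 478.0 483.0 z [67. 70. 75.]
scene -440 7 x 479.0 491.0 z [78. 89. 99.]
```

View pics/c3.png

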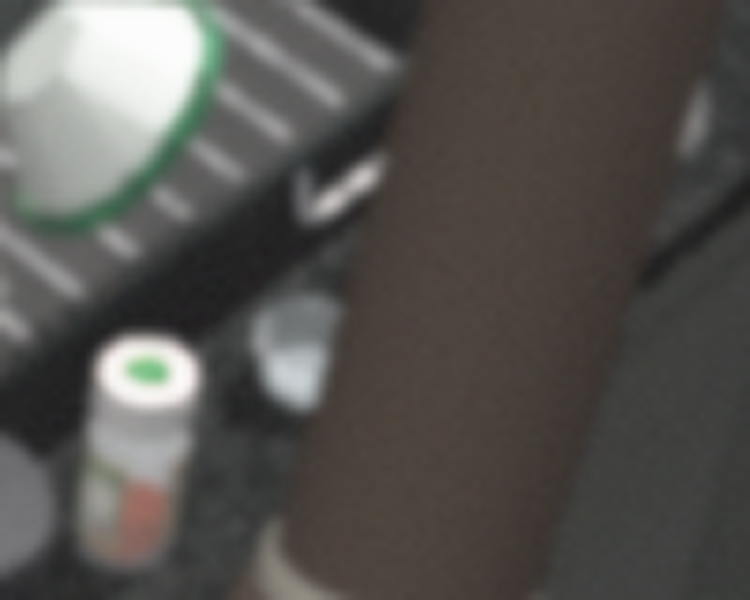

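The "rod" is a fixed wire of the rack (x≈480, z≈71, from y=-440 outward). The dish will first be dragged clear of it with a finger inside its rim. The jar comes first: fingers half closed, grasp at z≈70.

Request:
{"method": "step_arm", "body": {
  "steps": [
    [-0.004, 0, 0.03, 0.005],
    [-0.004, 0, 0.06, 0.005],
    [-0.004, 0, 0.09, 0.005],
    [-0.004, 0, 0.12, 0.005],
    [-0.004, 0, 0.12, 0.005]
  ],
  "grip": 0.3
}}

```text
time: 2.37
position: [442.5, -280.6, 278.6]
tool_rot: [[0.008, 1.0, -0.01], [1.0, -0.007, 0.008], [0.007, -0.01, -1.0]]
ft_force: [-1.5, 0.7, -1.1]
width: 59.5
finger_force: 0.0
```

Request:
{"method": "step_arm", "body": {
  "steps": [
    [0, 0, 0.02, 0],
    [0, 0, 0.04, 0],
    [0, 0, 0.06, 0],
    [0, 0, 0.06, 0]
  ]
}}

```text
time: 2.7
position: [444.5, -281.4, 222.6]
tool_rot: [[0.006, 1.0, -0.005], [1.0, -0.006, 0.003], [0.003, -0.005, -1.0]]
ft_force: [-0.1, 0.0, -0.6]
width: 59.6
finger_force: 0.0
```

Run:
```python
from h import *
look('w2',[('jar',447,-280,40,110,40)])
```

```text
t 2.7 pos [ 444.5 -281.4  222.6] w 59.6 ff 0.0 F [-0.1  0.  -0.6] v 0.053 [[0.006, 1.0, -0.005], [1.0, -0.006, 0.003], [0.003, -0.005, -1.0]]
jar 19450 med [ 448.1 -269.5   96.2] min [ 408.5 -294.5   40. ] max [ 487.  -259.2  110. ] circ [ 447.5 -277.7] 39.9
```

View pics/w2.png

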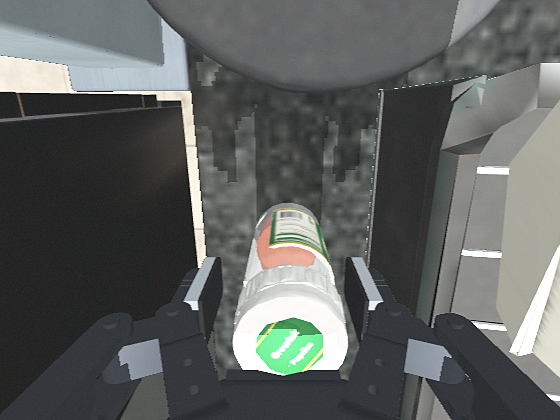

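The view shows the jar at px (290,310) between the two fingers, with the rack edge to the right clear of them. Gripping now.

Request:
{"method": "step_arm", "body": {
  "steps": [
    [0, 0, 0, 0],
    [0, 0, 0, 0],
    [0, 0, 0, 0],
    [0, 0, 0, 0],
    [0, 0, 0, 0]
  ],
  "grip": 1
}}

```text
time: 3.17
position: [447.0, -281.9, 226.7]
tool_rot: [[0.004, 1.0, 0.002], [1.0, -0.004, -0.003], [-0.003, 0.002, -1.0]]
ft_force: [-1.2, -1.0, 5.8]
width: 39.7
finger_force: 60.6
```

Request:
{"method": "step_arm", "body": {
  "steps": [
    [0, 0, -0.01, 0],
    [0, 0, -0.03, 0],
    [0, 0, -0.06, 0],
    [0, 0, -0.08, 0],
    [0, 0, -0.08, 0]
  ]
}}

```text
time: 3.58
position: [448.2, -282.2, 310.1]
tool_rot: [[0.004, 1.0, 0.008], [1.0, -0.004, -0.006], [-0.006, 0.008, -1.0]]
ft_force: [0.5, -0.5, -0.5]
width: 39.8
finger_force: 60.5
```

Run:
```python
from h import *
im,P=look('w3',[])
s=r.sense(); R=np.array(s['tool_rot']); p=np.array(s['position'])
q=(P-p)@R  # tool coords
m=(q[...,2]>100)&(q[...,2]<160)&(np.abs(q[...,1])<20)&(np.abs(q[...,0])<45)
c=q[m]; top=c[c[:,2]<c[:,2].min()+6]; print('cap tool z',c[:,2].min(), np.median(top,0),top.min(0),top.max(0))
b=P[...,2][m]; print(np.nanmin(b))
```

```text
t 3.5833 pos [ 448.2 -282.2  310.1] w 39.8 ff 60.5 F [ 0.5 -0.5 -0.5] v 0.06 [[0.004, 1.0, 0.008], [1.0, -0.004, -0.006], [-0.006, 0.008, -1.0]]
cap tool z 100.00201731909414 [ 16.74181298 -15.61318258 102.4614798 ] [  8.69119745 -19.97533891 100.00201732] [ 18.30560838  19.99965464 105.99629481]
147.8168986979533
```

Request:
{"method": "step_arm", "body": {
  "steps": [
    [0, 0, -0.03, 0],
    [0, 0, -0.06, 0],
    [0, 0, -0.09, 0],
    [0, 0, -0.1, 0],
    [0, 0, -0.1, 0]
  ]
}}

```text
time: 4.05
position: [447.0, -281.4, 407.0]
tool_rot: [[0.004, 1.0, 0.004], [1.0, -0.004, -0.003], [-0.003, 0.004, -1.0]]
ft_force: [0.0, 0.4, -0.8]
width: 40.2
finger_force: 60.7
```

Request:
{"method": "step_arm", "body": {
  "steps": [
    [0.035, 0.002, 0, 0],
    [0.07, 0.004, 0, 0],
    [0.105, 0.006, 0, 0],
    [0.14, 0.008, 0, 0],
    [0.14, 0.008, 0, 0]
  ]
}}

```text
time: 4.47
position: [453.4, -136.0, 401.0]
tool_rot: [[-0.0, 1.0, -0.006], [1.0, 0.0, 0.006], [0.006, -0.006, -1.0]]
ft_force: [-0.6, 0.7, -1.2]
width: 40.1
finger_force: 60.7
```

```bash
cat >> h.py <<'E'
def pads(im,P):
    hsv=cv2.cvtColor(im,cv2.COLOR_BGR2HSV)
    m=(np.abs(P[...,2]-17)<5)&(hsv[...,2]>60)&(hsv[...,1]>60)&(np.abs(P[...,0]-456)<50)
    out=[]
    for y in (-26,57,133,217):
        k=m&(np.hypot(P[...,0]-456,P[...,1]-y)<40)&(hsv[...,2]>100)
        if k.sum()>100:
            q=P[k]; c,rd=cv2.minEnclosingCircle(q[:,:2].astype(np.float32))
            print('pad',y,k.sum(),'mid',((np.percentile(q,1,0)+np.percentile(q,99,0))/2).round(1),'ext',np.ptp(q,0).round(0),'circ',np.round(c,1),round(rd,1))
E
python3 - <<'E'
from h import *
im,P=look('w4',[]); pads(im,P)
im=cv2.imread('pics/top1.png'); z=np.load('top1.npz'); pads(im,cloud(z['d'],z['K'],z['T']))
E
```

```text
t 4.4667 pos [ 453.4 -136.   401. ] w 40.1 ff 60.7 F [-0.6  0.7 -1.2] v 0.091 [[-0.0, 1.0, -0.006], [1.0, 0.0, 0.006], [0.006, -0.006, -1.0]]
pad -26 4190 mid [458.1 -26.3  15.3] ext [79. 71.  7.] circ [456.  -25.8] 39.9
pad 57 1106 mid [455.3  27.1  16.5] ext [64. 19.  7.] circ [455.2  35.3] 31.9
pad -26 365 mid [456.5 -24.4  16.8] ext [78. 72. 10.] circ [455.8 -23.6] 39.5
pad 57 386 mid [455.7  56.4  16.8] ext [78. 78. 10.] circ [455.9  57.2] 39.7
pad 133 386 mid [455.9 132.5  16.9] ext [78. 78. 10.] circ [456.  133.2] 39.7
pad 217 387 mid [454.7 217.8  16.9] ext [78. 78. 10.] circ [455.8 216.9] 39.8
```

View pics/w4.png

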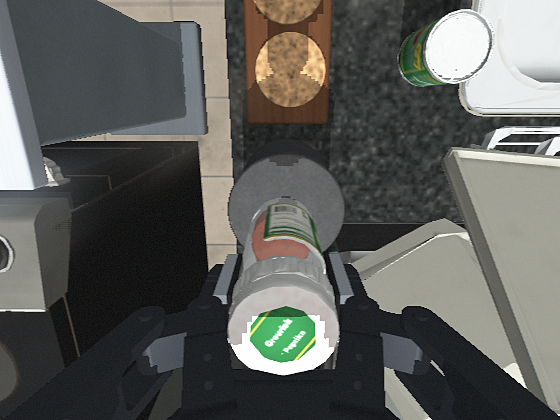

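The picture shows pad A at px (291,69.5), the next pad at the top edge, the tin at (450,50) and the jar upright in the grip over the canister. Now exact pad centres from pixels.

```bash
cat >> h.py <<'E'
def ray(K,T,u,v,z):
    d=T[:3,:3]@np.linalg.inv(K)@np.array([u,v,1.]); o=T[:3,3]; return (o+d*(z-o[2])/d[2]).round(1)
E
python3 - <<'E'
from h import *
K,T=W('wrist'); print('w',ray(K,T,291,69.5,17))
for c,pts in (('top',((307,238),(281,239),(256,239),(229,240))),):
    im=cv2.imread(f'pics/{c}1.png').astype(int); z=np.load(c+'1.npz')
    L=im[...,1]
    for u,v in pts:
        s=L[v-18:v+19,u-18:u+19]
        m=(s>88)&(im[v-18:v+19,u-18:u+19,2]>100); n,lab,st,ce=cv2.connectedComponentsWithStats(m.astype(np.uint8)); i=1+st[1:,4].argmax()
        x=st[i]; cu,cv_=u-18+x[0]+(x[2]-1)/2,v-18+x[1]+(x[3]-1)/2
        print((cu,cv_),x[2:],ray(z['K'],z['T'],cu,cv_,17))
E
```

```text
w [461.2 -29.2  17. ]
(np.float64(306.5), np.float64(238.0)) [ 24  25 455] [456.5 -25.8  17. ]
(np.float64(282.0), np.float64(239.0)) [ 25  25 490] [453.6  50.2  17. ]
(np.float64(256.0), np.float64(238.0)) [ 25  25 487] [457.1 130.8  17. ]
(np.float64(226.0), np.float64(239.0)) [ 31  35 677] [454.4 223.9  17. ]
```

Request:
{"method": "step_arm", "body": {
  "steps": [
    [0.02, 0, 0, 0],
    [0.02, 0, 0, 0],
    [0.02, 0, 0, 0],
    [0.02, 0, 0, 0],
    [0.02, 0, 0, 0]
  ]
}}

```text
time: 4.93
position: [454.8, -122.0, 404.0]
tool_rot: [[0.005, 1.0, -0.001], [1.0, -0.005, -0.0], [-0.0, -0.001, -1.0]]
ft_force: [-0.0, 0.3, -1.1]
width: 39.7
finger_force: 60.7
```

```bash
cat >> h.py <<'E'
def padfit(im,P,K,T,ys):
    # fit a circle to the bright cork blobs, by warping the image to the plane z=17 at 2 px/mm
    C=np.linalg.inv(T)
    for x0,y0 in ys:
        g=np.mgrid[-50:50.5:.5,-50:50.5:.5]; w=np.stack([x0+g[0],y0+g[1],np.full(g[0].shape,17.)],-1)
        c=w@C[:3,:3].T+C[:3,3]; u=c@K.T; u=(u[...,:2]/u[...,2:]).astype(np.float32)
        o=cv2.remap(im,u[...,0],u[...,1],cv2.INTER_LINEAR); G=cv2.GaussianBlur(o[...,1],(0,0),2)
        best=None; gx,gy=cv2.Sobel(G,cv2.CV_32F,1,0),cv2.Sobel(G,cv2.CV_32F,0,1)
        th=np.linspace(0,2*np.pi,180)
        for cx in np.arange(70,131,1):
            for cy in np.arange(70,131,1):
                X=np.clip(cx+72*np.cos(th),0,200).astype(int); Y=np.clip(cy+72*np.sin(th),0,200).astype(int)
                s=-(gx[Y,X]*np.cos(th)+gy[Y,X]*np.sin(th)).clip(-20,20).mean()
                if best is None or s>best[0]: best=(s,cx,cy)
        print('padfit',(x0,y0),'score',round(float(best[0]),1),'centre',(round(float(x0-50+best[2]/2),1),round(float(y0-50+best[1]/2),1)))
E
python3 - <<'E'
from h import *
K,T=W('wrist'); im,P=look('w5',[]); padfit(im,P,K,T,[(456,-26),(456,56)])
for c in ('top','scene'):
    im=cv2.imread(f'pics/{c}1.png'); z=np.load(c+'1.npz'); padfit(im,None,z['K'],z['T'],[(456,-26),(456,56),(456,133),(456,217)])
E
```

```text
t 4.9333 pos [ 454.8 -122.   404. ] w 39.7 ff 60.7 F [-0.   0.3 -1.1] v 0.006 [[0.005, 1.0, -0.001], [1.0, -0.005, -0.0], [-0.0, -0.001, -1.0]]
padfit (456, -26) score 20.0 centre (460.0, -27.0)
padfit (456, 56) score 9.8 centre (456.0, 51.0)
padfit (456, -26) score 20.0 centre (457.5, -27.5)
padfit (456, 56) score 20.0 centre (452.5, 50.0)
padfit (456, 133) score 20.0 centre (457.5, 129.0)
padfit (456, 217) score 20.0 centre (450.5, 212.0)
padfit (456, -26) score 20.0 centre (457.0, -28.0)
padfit (456, 56) score 20.0 centre (452.0, 51.0)
padfit (456, 133) score 20.0 centre (454.5, 129.0)
padfit (456, 217) score 15.6 centre (451.5, 216.0)
```

```bash
sed -i 's/.clip(-20,20).mean()/.clip(-200,200).mean()/' h.py
python3 - <<'E'
from h import *
K,T=W('wrist'); im=cv2.imread('pics/w5.png'); padfit(im,None,K,T,[(456,-26)])
for c in ('top','scene'):
    im=cv2.imread(f'pics/{c}1.png'); z=np.load(c+'1.npz'); padfit(im,None,z['K'],z['T'],[(456,-26),(456,54),(456,133),(456,215)])
E
```

```text
padfit (456, -26) score 112.6 centre (460.0, -26.5)
padfit (456, -26) score 56.4 centre (458.0, -25.5)
padfit (456, 54) score 66.7 centre (454.5, 52.5)
padfit (456, 133) score 66.4 centre (458.0, 132.0)
padfit (456, 215) score 65.2 centre (452.0, 215.0)
padfit (456, -26) score 37.1 centre (458.5, -26.5)
padfit (456, 54) score 44.9 centre (454.5, 52.0)
padfit (456, 133) score 47.4 centre (458.0, 131.5)
padfit (456, 215) score 36.1 centre (452.0, 214.0)
```

Three cameras agree on the pads: A (459,-26), B (454.5,52), C (458,132), D (452,214.5). A is next to the canister. Placing the jar on A.

Request:
{"method": "step_arm", "body": {
  "steps": [
    [0.03, 0.001, 0, 0],
    [0.06, 0.002, 0, 0],
    [0.085, 0.003, 0, 0],
    [0.0945, 0.004, 0, 0],
    [0.0945, 0.004, 0, 0]
  ]
}}

```text
time: 5.4
position: [459.5, -25.7, 404.7]
tool_rot: [[0.002, 1.0, 0.0], [1.0, -0.002, 0.0], [0.0, 0.0, -1.0]]
ft_force: [-0.2, -0.1, -0.2]
width: 40.0
finger_force: 60.7
```

Request:
{"method": "step_arm", "body": {
  "steps": [
    [0, 0, 0.03, 0],
    [0, 0, 0.06, 0],
    [0, 0, 0.09, 0],
    [0, 0, 0.115, 0],
    [0, 0, 0.12, 0]
  ]
}}

```text
time: 5.82
position: [457.0, -27.6, 280.5]
tool_rot: [[0.005, 1.0, -0.009], [1.0, -0.005, 0.0], [0.0, -0.009, -1.0]]
ft_force: [-1.4, -0.7, -0.9]
width: 39.9
finger_force: 60.8
```

Request:
{"method": "step_arm", "body": {
  "steps": [
    [0, 0, 0.015, 0],
    [0, 0, 0.03, 0],
    [0, 0, 0.04, 0],
    [0, 0, 0.041, 0],
    [0, 0, 0.041, 0]
  ]
}}

```text
time: 6.23
position: [459.7, -27.2, 244.0]
tool_rot: [[0.005, 1.0, 0.0], [1.0, -0.005, -0.0], [-0.0, 0.0, -1.0]]
ft_force: [-0.2, 0.0, -0.9]
width: 40.0
finger_force: 60.4
```

Request:
{"method": "step_arm", "body": {
  "steps": [
    [0, 0, 0.001, 0],
    [0, 0, 0.001, 0],
    [0, 0, 0.001, 0]
  ]
}}

```text
time: 6.48
position: [459.7, -26.7, 243.4]
tool_rot: [[0.004, 1.0, 0.002], [1.0, -0.004, -0.0], [-0.0, 0.002, -1.0]]
ft_force: [-0.3, 0.4, -0.0]
width: 39.9
finger_force: 60.4
```

Request:
{"method": "step_arm", "body": {
  "steps": [
    [-0.001, 0, 0.001, 0],
    [-0.001, 0, 0.001, 0],
    [-0.001, 0, 0.0015, 0],
    [-0.001, 0, 0.0015, 0]
  ]
}}

```text
time: 6.82
position: [460.1, -27.5, 243.0]
tool_rot: [[0.004, 1.0, 0.001], [1.0, -0.004, 0.0], [0.0, 0.001, -1.0]]
ft_force: [-2.3, 1.9, 10.4]
width: 39.9
finger_force: 60.1
```

Request:
{"method": "step_arm", "body": {
  "steps": [
    [0, 0, 0, 0],
    [0, 0, 0, 0],
    [0, 0, 0, 0],
    [0, 0, 0, 0]
  ],
  "grip": 0.35
}}

```text
time: 7.15
position: [459.2, -27.6, 241.1]
tool_rot: [[0.004, 1.0, -0.0], [1.0, -0.004, -0.0], [-0.0, -0.0, -1.0]]
ft_force: [-0.2, 0.2, 0.0]
width: 55.4
finger_force: 0.0
```

Request:
{"method": "step_arm", "body": {
  "steps": [
    [0, 0, -0.01, 0],
    [0, 0, -0.04, 0],
    [0, 0, -0.08, 0],
    [0, 0, -0.12, 0],
    [0, 0, -0.16, 0]
  ]
}}

```text
time: 7.57
position: [458.7, -27.5, 403.1]
tool_rot: [[0.004, 1.0, -0.001], [1.0, -0.004, 0.0], [0.0, -0.001, -1.0]]
ft_force: [0.4, 0.2, 0.3]
width: 55.3
finger_force: 0.0
```

Request:
{"method": "step_arm", "body": {
  "steps": [
    [-0.03, 0, 0, 0],
    [-0.07, 0, 0, 0],
    [-0.11, 0, 0, 0],
    [-0.11, 0, 0, 0],
    [-0.11, 0, 0, 0]
  ]
}}

```text
time: 7.98
position: [458.6, -139.3, 401.8]
tool_rot: [[0.008, 1.0, 0.001], [1.0, -0.008, -0.0], [-0.0, 0.001, -1.0]]
ft_force: [-0.5, -0.5, 0.3]
width: 55.5
finger_force: 0.0
```

Run:
```python
from h import *
im,P=look('w6',[('jar',459,-26,112,125,40)])
M=W('top'); im,d=eyes.camera('top'); cv2.imwrite('pics/top2.png',im); np.savez('top2.npz',d=d,K=M[0],T=M[1]); P=cloud(d,*M)
m=(np.hypot(P[...,0]-459,P[...,1]+26)<40)&(P[...,2]>105); q=P[m]; print(q.min(0),q.max(0))
```

```text
t 7.9833 pos [ 458.6 -139.3  401.8] w 55.5 ff 0.0 F [-0.5 -0.5  0.3] v 0.051 [[0.008, 1.0, 0.001], [1.0, -0.008, -0.0], [-0.0, 0.001, -1.0]]
jar 2741 med [462.5 -25.3 118. ] min [442.1 -45.8 112.5] max [482.7  -5.3 121.1] circ [462.2 -25.7] 20.5
[441.38661218 -44.13027115 105.22366538] [482.19471124  -2.99150186 128.37343122]
```

View pics/w6.png

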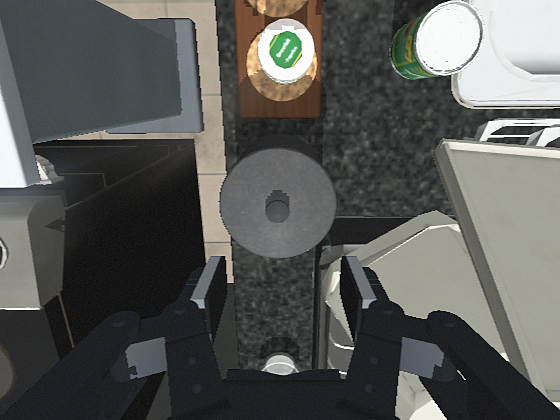

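The jar stands on pad A, with its cap at px (287,47) concentric with the pad. Next is the tin at (600,-11).

Request:
{"method": "step_arm", "body": {
  "steps": [
    [0.026, 0.028, 0, 0],
    [0.052, 0.056, 0, 0],
    [0.078, 0.084, 0, 0],
    [0.104, 0.112, 0, 0],
    [0.129, 0.14, 0, 0]
  ],
  "grip": 0
}}

```text
time: 8.5
position: [600.0, -5.7, 401.0]
tool_rot: [[0.001, 1.0, -0.001], [1.0, -0.001, 0.001], [0.001, -0.001, -1.0]]
ft_force: [1.1, -1.0, -0.7]
width: 85.4
finger_force: 0.0
```

Request:
{"method": "step_arm", "body": {
  "steps": [
    [0, 0, 0, 0.004],
    [0, 0, 0, 0.004],
    [0, 0, 0, 0.004],
    [0, 0, 0, 0.004]
  ]
}}

```text
time: 8.83
position: [598.4, -8.9, 400.8]
tool_rot: [[0.007, 1.0, -0.002], [1.0, -0.007, -0.0], [-0.0, -0.002, -1.0]]
ft_force: [-0.6, -0.1, 0.3]
width: 85.1
finger_force: 0.0
```

Run:
```python
from h import *
im,P=look('w7',[('tin',600,-11,66,76,40),('teal',560,100,75,95,30),('sh',600,190,75,95,30)])
K,T=W('wrist'); find('wrist',['small_tin','shaker'])
m=(np.abs(P[...,0]-640)<20)&(np.abs(P[...,1]+11)<25)&(P[...,2]<60); print(np.percentile(P[m][:,2],[1,50,99]) if m.any() else '')
```

```text
t 8.8333 pos [598.4  -8.9 400.8] w 85.1 ff 0.0 F [-0.6 -0.1  0.3] v 0.017 [[0.007, 1.0, -0.002], [1.0, -0.007, -0.0], [-0.0, -0.002, -1.0]]
tin 2607 med [600.4 -12.2  68.6] min [573.1 -41.2  66.1] max [628.4  16.2  73.8] circ [601.  -12.5] 28.7
teal 1396 med [564.   95.1  85.5] min [545.6  78.4  75.2] max [579.8 112.   89.9] circ [562.7  95.3] 17.2
wrist small_tin 0.88 px [285. 186.] world [601. -11.  67.]
wrist shaker 0.61 px [239.  66.] world [564.  97.  83.]
wrist shaker 0.58 px [288. 184.] world [604.  -7.  71.]
wrist shaker 0.41 px [150. 282.] world [ 460. -110.   77.]
[-2.12787176  2.34698864 48.36580716]
```

View pics/w7.png

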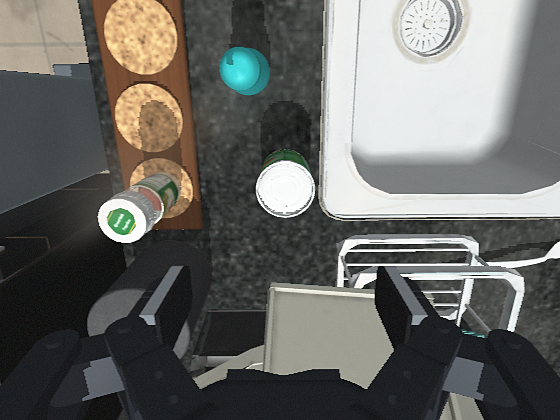

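The view shows the tin lid at px (285,187) beside the sink rim, with a wire holder at (430,270). I'll check clearance to the holder before descending.

Run:
```python
from h import *
P=np.load('w7.npz')['P']
for y in range(-130,-30,10):
    m=(P[...,0]>535)&(P[...,0]<670)&(np.abs(P[...,1]-y)<5)&(P[...,2]>20)&(P[...,2]<215)
    q=P[m]
    if len(q): print(y,len(q),q.min(0).round(),q.max(0).round())
for c in ('top',):
    z=np.load('top2.npz'); P=cloud(z['d'],z['K'],z['T'])
    for y in range(-130,-30,10):
        m=(P[...,0]>535)&(P[...,0]<670)&(np.abs(P[...,1]-y)<5)&(P[...,2]>20)&(P[...,2]<350)
        q=P[m]
        if len(q): print(c,y,len(q),q.min(0).round(),q.max(0).round())
```

```text
-130 2350 [ 582. -135.   26.] [ 670. -125.  172.]
-120 2138 [ 582. -125.   24.] [ 670. -115.  165.]
-110 1882 [ 583. -115.   28.] [ 670. -105.  148.]
-100 1342 [ 584. -105.   24.] [670. -95. 133.]
-90 446 [587. -95.  26.] [670. -85. 120.]
-80 3 [669. -85.  34.] [669. -84. 108.]
-40 159 [584. -41.  65.] [617. -35.  74.]
top -130 98 [ 592. -135.  142.] [ 670. -125.  172.]
top -120 118 [ 581. -125.  128.] [ 670. -115.  163.]
top -110 114 [ 582. -115.  113.] [ 670. -105.  146.]
top -100 99 [ 583. -105.   33.] [670. -95. 129.]
top -90 56 [587. -95.  25.] [669. -86. 126.]
top -80 1 [668. -83. 110.] [668. -83. 110.]
top -40 9 [588. -37.  60.] [611. -36.  76.]
```

Request:
{"method": "step_arm", "body": {
  "steps": [
    [-0.003, 0.002, 0.04, -0.005],
    [-0.003, 0.002, 0.08, -0.005],
    [-0.003, 0.002, 0.115, -0.005],
    [-0.003, 0.002, 0.12, -0.005],
    [-0.003, 0.002, 0.12, -0.005]
  ]
}}

```text
time: 9.4
position: [599.5, -12.7, 278.4]
tool_rot: [[0.004, 1.0, -0.007], [1.0, -0.004, 0.001], [0.001, -0.007, -1.0]]
ft_force: [0.2, 0.4, 0.3]
width: 85.3
finger_force: 0.0
```

Request:
{"method": "step_arm", "body": {
  "steps": [
    [0, 0, 0.025, 0],
    [0, 0, 0.05, 0],
    [0, 0, 0.07, 0],
    [0, 0, 0.08, 0],
    [0, 0, 0.08, 0]
  ]
}}

```text
time: 9.82
position: [601.4, -12.4, 201.2]
tool_rot: [[0.003, 1.0, -0.001], [1.0, -0.003, 0.0], [0.0, -0.001, -1.0]]
ft_force: [-1.0, 0.7, -0.6]
width: 85.5
finger_force: 0.0
```

Request:
{"method": "step_arm", "body": {
  "steps": [
    [0, 0, 0, 0],
    [0, 0, 0, 0],
    [0, 0, 0, 0],
    [0, 0, 0, 0],
    [0, 0, 0, 0]
  ],
  "grip": 1
}}

```text
time: 10.23
position: [602.7, -12.3, 203.9]
tool_rot: [[0.003, 1.0, 0.004], [1.0, -0.003, -0.0], [-0.0, 0.004, -1.0]]
ft_force: [-1.0, 0.3, 7.4]
width: 56.1
finger_force: 64.1
```

Request:
{"method": "step_arm", "body": {
  "steps": [
    [0, 0, -0.015, 0],
    [0, 0, -0.05, 0],
    [0, 0, -0.09, 0],
    [0, 0, -0.12, 0],
    [0, 0, -0.12, 0]
  ]
}}

```text
time: 10.65
position: [604.7, -12.4, 330.0]
tool_rot: [[0.003, 1.0, 0.016], [1.0, -0.003, -0.001], [-0.001, 0.016, -1.0]]
ft_force: [2.0, -0.1, -1.5]
width: 56.3
finger_force: 64.5
```

Request:
{"method": "step_arm", "body": {
  "steps": [
    [0.02, -0.02, -0.01, 0],
    [0.058, -0.057, -0.01, 0],
    [0.096, -0.095, -0.01, 0],
    [0.13, -0.13, -0.01, 0],
    [0.1445, -0.1425, -0.01, 0]
  ]
}}

```text
time: 11.07
position: [462.8, 127.7, 330.8]
tool_rot: [[0.004, 1.0, -0.0], [1.0, -0.004, 0.0], [0.0, -0.0, -1.0]]
ft_force: [0.0, 0.5, -2.2]
width: 56.1
finger_force: 64.8
```

Request:
{"method": "step_arm", "body": {
  "steps": [
    [0, 0, 0.02, 0],
    [0, 0, 0.05, 0],
    [0, 0, 0.08, 0],
    [0, 0, 0.095, 0],
    [0, 0, 0.095, 0]
  ]
}}

```text
time: 11.48
position: [461.9, 126.7, 232.4]
tool_rot: [[0.002, 1.0, -0.009], [1.0, -0.003, -0.002], [-0.002, -0.009, -1.0]]
ft_force: [-1.6, 0.6, -1.7]
width: 56.6
finger_force: 64.9
```

Request:
{"method": "step_arm", "body": {
  "steps": [
    [0, 0, 0.005, 0],
    [0, 0, 0.01, 0],
    [0, 0, 0.014, 0],
    [0, 0, 0.014, 0],
    [0, 0, 0.014, 0]
  ]
}}

```text
time: 11.9
position: [465.2, 126.9, 222.7]
tool_rot: [[0.003, 1.0, 0.001], [1.0, -0.003, 0.0], [0.0, 0.001, -1.0]]
ft_force: [0.4, 0.6, -1.5]
width: 56.6
finger_force: 64.9
```

Request:
{"method": "step_arm", "body": {
  "steps": [
    [0, 0, -0.004, 0],
    [0.005, -0.007, -0.004, 0],
    [0.005, -0.007, -0.004, 0],
    [0.005, -0.007, 0, 0],
    [0.005, -0.007, 0, 0]
  ]
}}

```text
time: 12.32
position: [457.4, 132.1, 221.8]
tool_rot: [[0.003, 1.0, -0.001], [1.0, -0.003, -0.0], [-0.0, -0.001, -1.0]]
ft_force: [-0.6, -0.5, -1.8]
width: 56.1
finger_force: 64.9
```

Request:
{"method": "step_arm", "body": {
  "steps": [
    [0, 0, 0.001, 0],
    [0, 0, 0.002, 0],
    [0, 0, 0.002, 0],
    [0, 0, 0.002, 0]
  ]
}}

```text
time: 12.65
position: [457.9, 132.0, 220.9]
tool_rot: [[0.003, 1.0, -0.001], [1.0, -0.003, -0.0], [-0.0, -0.001, -1.0]]
ft_force: [-3.1, -0.4, 4.6]
width: 56.3
finger_force: 65.7
```

Contact felt; releasing, rising and moving above the grey shaker at (600,190).

Request:
{"method": "step_arm", "body": {
  "steps": [
    [0, 0, 0, 0],
    [0, 0, 0, 0],
    [0, 0, 0, 0],
    [0, 0, 0, 0],
    [0, 0, 0, 0]
  ],
  "grip": 0
}}

```text
time: 13.07
position: [457.9, 132.0, 220.1]
tool_rot: [[0.003, 1.0, 0.0], [1.0, -0.003, 0.0], [0.0, 0.0, -1.0]]
ft_force: [-0.2, 0.4, 0.4]
width: 85.5
finger_force: 0.0
```

Request:
{"method": "step_arm", "body": {
  "steps": [
    [0, 0, -0.01, 0],
    [0, 0, -0.04, 0],
    [0, 0, -0.08, 0],
    [0, 0, -0.12, 0],
    [0, 0, -0.16, 0]
  ]
}}

```text
time: 13.48
position: [457.3, 131.9, 382.3]
tool_rot: [[0.003, 1.0, -0.0], [1.0, -0.003, -0.0], [-0.0, -0.0, -1.0]]
ft_force: [1.1, 0.5, 0.4]
width: 85.3
finger_force: 0.0
```

Request:
{"method": "step_arm", "body": {
  "steps": [
    [0.01, 0.035, 0, 0],
    [0.02, 0.07, 0, 0],
    [0.03, 0.105, 0, 0],
    [0.04, 0.14, 0, 0],
    [0.04, 0.14, 0, 0]
  ]
}}

```text
time: 13.9
position: [602.9, 172.7, 380.6]
tool_rot: [[0.003, 1.0, 0.006], [1.0, -0.003, 0.001], [0.001, 0.006, -1.0]]
ft_force: [0.1, 0.0, -0.3]
width: 85.2
finger_force: 0.0
```

Request:
{"method": "step_arm", "body": {
  "steps": [
    [0, 0, 0, 0],
    [0, 0, 0, 0],
    [0, 0, 0, 0]
  ]
}}

```text
time: 14.15
position: [596.8, 171.3, 380.2]
tool_rot: [[0.003, 1.0, -0.001], [1.0, -0.003, -0.0], [-0.0, -0.001, -1.0]]
ft_force: [-0.3, 0.0, 0.0]
width: 85.5
finger_force: 0.0
```

Run:
```python
from h import *
im,P=look('w8',[('sh',600,190,72,95,30),('shbody',600,190,20,72,30),('D',452,214,14,20,30)])
K,T=W('wrist'); find('wrist',['shaker','garlic'])
padfit(im,P,K,T,[(452,215),(454,53)])
M=W('top'); im,d=eyes.camera('top'); cv2.imwrite('pics/top3.png',im); P=cloud(d,*M)
for n,x,y,z in (('tin',458,132,80),('jar',459,-26,105)):
    m=(np.hypot(P[...,0]-x,P[...,1]-y)<40)&(P[...,2]>z); q=P[m]; print(n,((q.min(0)+q.max(0))/2).round(1),np.ptp(q,0).round(1))
```

```text
t 14.15 pos [596.8 171.3 380.2] w 85.5 ff 0.0 F [-0.3  0.   0. ] v 0.014 [[0.003, 1.0, -0.001], [1.0, -0.003, -0.0], [-0.0, -0.001, -1.0]]
sh 1214 med [602.1 190.6  85.3] min [585.7 171.4  72. ] max [619.7 205.1  89.9] circ [602.5 188. ] 17.1
shbody 642 med [600.2 204.3  46.5] min [580.9 180.6  20.7] max [622.9 211.1  71.9] circ [601.8 189.9] 21.5
D 2741 med [452.  215.   16.2] min [422.3 184.1  14. ] max [481.8 243.5  18.8] circ [452. 214.] 30.0
wrist shaker 0.74 px [286. 165.] world [600. 197.  78.]
wrist shaker 0.66 px [248. 253.] world [564. 109.  68.]
padfit (452, 215) score 118.9 centre (454.0, 214.5)
padfit (454, 53) score 64.5 centre (457.0, 52.0)
tin [455.5 132.2 631.6] [72.8 78.7 60.7]
jar [461.9 -23.3 115.2] [40.5 40.5 19.9]
```

View pics/w8.png

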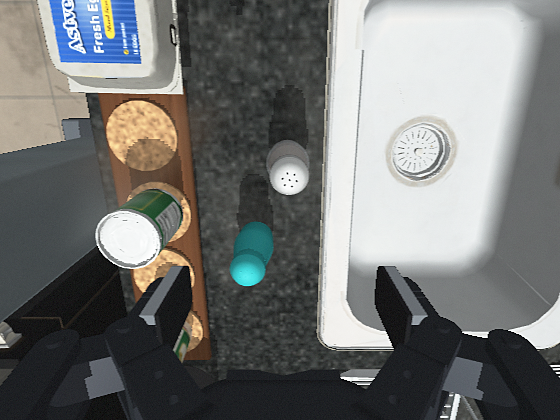

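The white-grey pierced shaker is at px (289,172), measured (601.5,189), z top 90. The turquoise look-alike is at (250,255). The tin stands on pad C. Grasping the grey one.

Request:
{"method": "step_arm", "body": {
  "steps": [
    [0.018, 0.005, 0.02, 0],
    [0.018, 0.005, 0.05, 0],
    [0.018, 0.005, 0.08, 0],
    [0.018, 0.005, 0.1, 0],
    [0.018, 0.005, 0.1, 0]
  ]
}}

```text
time: 14.77
position: [599.9, 188.9, 274.9]
tool_rot: [[0.003, 1.0, -0.01], [1.0, -0.003, -0.002], [-0.003, -0.01, -1.0]]
ft_force: [-0.8, -1.1, -0.1]
width: 85.4
finger_force: 0.0
```

Request:
{"method": "step_arm", "body": {
  "steps": [
    [0, 0, 0.025, 0],
    [0, 0, 0.05, 0],
    [0, 0, 0.07, 0],
    [0, 0, 0.079, 0],
    [0, 0, 0.079, 0]
  ]
}}

```text
time: 15.18
position: [602.1, 189.2, 200.0]
tool_rot: [[0.003, 1.0, -0.003], [1.0, -0.003, -0.001], [-0.001, -0.003, -1.0]]
ft_force: [-0.5, -0.1, -0.3]
width: 85.2
finger_force: 0.0
```

Request:
{"method": "step_arm", "body": {
  "steps": [
    [0, 0, 0, 0],
    [0, 0, 0, 0],
    [0, 0, 0, 0],
    [0, 0, 0, 0],
    [0, 0, 0, 0]
  ],
  "grip": 1
}}

```text
time: 15.6
position: [604.1, 189.8, 203.5]
tool_rot: [[0.003, 1.0, 0.004], [1.0, -0.003, 0.001], [0.001, 0.004, -1.0]]
ft_force: [-0.7, 1.0, 6.2]
width: 38.4
finger_force: 60.0
```

Request:
{"method": "step_arm", "body": {
  "steps": [
    [0, 0, 0, 0],
    [0, 0, 0, 0]
  ]
}}

```text
time: 15.77
position: [604.1, 189.9, 203.4]
tool_rot: [[0.003, 1.0, 0.004], [1.0, -0.003, 0.001], [0.001, 0.004, -1.0]]
ft_force: [-1.2, -0.4, 5.9]
width: 38.7
finger_force: 60.0
```

Request:
{"method": "step_arm", "body": {
  "steps": [
    [0, 0, -0.015, 0],
    [0, 0, -0.05, 0],
    [0, 0, -0.09, 0],
    [0, 0, -0.13, 0],
    [0, 0, -0.14, 0]
  ]
}}

```text
time: 16.18
position: [605.4, 190.1, 350.0]
tool_rot: [[0.003, 1.0, 0.013], [1.0, -0.003, 0.003], [0.003, 0.013, -1.0]]
ft_force: [0.9, 0.8, 0.7]
width: 38.4
finger_force: 60.7
```

Width 38.4 mm is less than the 44 mm expected, so I'll look at the grip.

Request:
{"method": "step_arm", "body": {
  "steps": [
    [0, 0, 0, 0],
    [0, 0, 0, 0],
    [0, 0, 0, 0]
  ]
}}

```text
time: 16.43
position: [601.8, 189.2, 339.0]
tool_rot: [[0.003, 1.0, -0.004], [1.0, -0.003, -0.001], [-0.001, -0.004, -1.0]]
ft_force: [-0.7, 0.2, -2.0]
width: 38.4
finger_force: 60.6
```

Run:
```python
from h import *
im,P=look('w9',[])
s=r.sense(); q=(P-np.array(s['position']))@np.array(s['tool_rot'])
m=(np.hypot(q[...,0]-5,q[...,1])<30)&(q[...,2]>105)&(q[...,2]<135); c=q[m]; print('dome min z',c[:,2].min())
t=c[(c[:,2]<130)&(np.abs(c[:,1])<18)]; print(len(t),t.min(0),t.max(0),np.median(t,0))
```

```text
t 16.4333 pos [601.8 189.2 339. ] w 38.4 ff 60.6 F [-0.7  0.2 -2. ] v 0.023 [[0.003, 1.0, -0.004], [1.0, -0.003, -0.001], [-0.001, -0.004, -1.0]]
dome min z 105.00031935841416
5939 [-10.09459264 -17.99799295 105.05948553] [ 18.2273278   17.99653068 129.98930115] [  7.37589562   3.61521204 117.82219861]
```

View pics/w9.png

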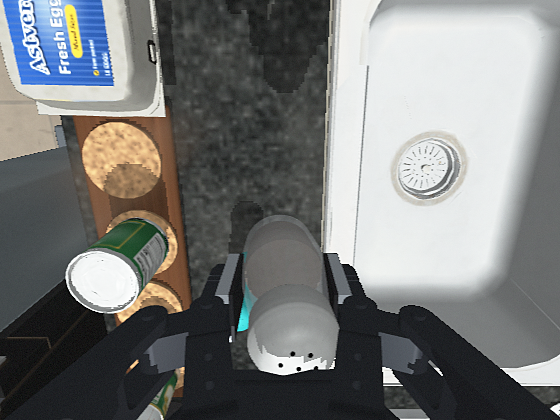

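The shaker hangs upright, held at its waist at px (290,290). Carrying it to pad B (455,52).

Request:
{"method": "step_arm", "body": {
  "steps": [
    [-0.02, -0.02, 0, 0],
    [-0.055, -0.058, 0, 0],
    [-0.09, -0.095, 0, 0],
    [-0.12, -0.13, 0, 0],
    [-0.137, -0.147, 0, 0]
  ]
}}

```text
time: 16.9
position: [457.3, 56.2, 338.3]
tool_rot: [[0.002, 1.0, -0.006], [1.0, -0.002, -0.0], [-0.0, -0.006, -1.0]]
ft_force: [0.5, -0.9, -0.2]
width: 38.3
finger_force: 60.7
```

Request:
{"method": "step_arm", "body": {
  "steps": [
    [0, 0, 0, 0],
    [0, 0, 0, 0],
    [0, 0, 0, 0]
  ]
}}

```text
time: 17.15
position: [459.8, 57.0, 340.1]
tool_rot: [[0.004, 1.0, -0.001], [1.0, -0.004, 0.0], [0.0, -0.001, -1.0]]
ft_force: [-0.5, 0.2, -1.2]
width: 38.4
finger_force: 60.7
```

Correcting by -5 in x and -5 in y, and lowering.

Request:
{"method": "step_arm", "body": {
  "steps": [
    [-0.005, -0.005, 0.02, 0],
    [-0.005, -0.005, 0.05, 0],
    [-0.005, -0.005, 0.08, 0],
    [-0.005, -0.005, 0.1, 0],
    [-0.005, -0.005, 0.1, 0]
  ]
}}

```text
time: 17.57
position: [453.6, 52.8, 236.8]
tool_rot: [[0.002, 1.0, -0.009], [1.0, -0.002, 0.0], [-0.0, -0.009, -1.0]]
ft_force: [-0.5, -0.4, -0.8]
width: 38.7
finger_force: 60.7
```

Request:
{"method": "step_arm", "body": {
  "steps": [
    [0, 0, 0.01, 0],
    [0, 0, 0.018, 0],
    [0, 0, 0.018, 0],
    [0, 0, 0.018, 0],
    [0, 0, 0.018, 0]
  ]
}}

```text
time: 17.98
position: [455.7, 52.2, 224.0]
tool_rot: [[0.003, 1.0, 0.002], [1.0, -0.003, 0.0], [0.0, 0.002, -1.0]]
ft_force: [-0.5, 0.1, -0.8]
width: 38.7
finger_force: 60.7
```

Request:
{"method": "step_arm", "body": {
  "steps": [
    [0, 0, 0.001, 0],
    [0, 0, 0.002, 0],
    [0, 0, 0.003, 0],
    [0, 0, 0.003, 0],
    [0, 0, 0.003, 0]
  ]
}}

```text
time: 18.4
position: [455.3, 52.1, 220.5]
tool_rot: [[0.003, 1.0, 0.001], [1.0, -0.003, 0.0], [0.0, 0.001, -1.0]]
ft_force: [0.1, 0.1, -0.1]
width: 38.7
finger_force: 60.9
```

Request:
{"method": "step_arm", "body": {
  "steps": [
    [0, 0, 0.001, 0],
    [0, 0, 0.001, 0],
    [0, 0, 0.001, 0],
    [0, 0, 0.001, 0]
  ]
}}

```text
time: 18.73
position: [455.4, 52.1, 220.4]
tool_rot: [[0.003, 1.0, 0.001], [1.0, -0.003, -0.0], [-0.0, 0.001, -1.0]]
ft_force: [-2.5, -0.3, 8.3]
width: 38.2
finger_force: 61.6
```

Contact. Releasing, rising and heading to the dish.

Request:
{"method": "step_arm", "body": {
  "steps": [
    [0, 0, 0, 0],
    [0, 0, 0, 0],
    [0, 0, 0, 0],
    [0, 0, 0, 0],
    [0, 0, 0, 0]
  ],
  "grip": 0.2
}}

```text
time: 19.15
position: [454.8, 52.1, 218.9]
tool_rot: [[0.003, 1.0, -0.001], [1.0, -0.003, -0.0], [-0.0, -0.001, -1.0]]
ft_force: [-0.2, -0.6, -0.1]
width: 68.7
finger_force: 0.0
```

Request:
{"method": "step_arm", "body": {
  "steps": [
    [0, 0, -0.01, 0],
    [0, 0, -0.045, 0],
    [0, 0, -0.085, 0],
    [0, 0, -0.125, 0],
    [0, 0, -0.165, 0]
  ]
}}

```text
time: 19.57
position: [454.4, 52.1, 386.3]
tool_rot: [[0.003, 1.0, -0.0], [1.0, -0.003, 0.0], [0.0, -0.0, -1.0]]
ft_force: [1.0, -0.1, 0.1]
width: 68.3
finger_force: 0.0
```

Request:
{"method": "step_arm", "body": {
  "steps": [
    [-0.035, 0, -0.01, 0],
    [-0.075, 0, -0.02, 0],
    [-0.115, 0, -0.02, 0],
    [-0.155, 0, -0.02, 0],
    [-0.195, -0.003, -0.02, 0]
  ]
}}

```text
time: 19.98
position: [451.2, -144.5, 405.7]
tool_rot: [[0.002, 1.0, 0.003], [1.0, -0.002, -0.001], [-0.001, 0.003, -1.0]]
ft_force: [0.8, -0.5, -0.8]
width: 68.5
finger_force: 0.0
```

Request:
{"method": "step_arm", "body": {
  "steps": [
    [-0.04, -0.005, 0, 0],
    [-0.08, -0.01, 0, 0],
    [-0.12, -0.015, 0, 0],
    [-0.16, -0.02, 0, 0],
    [-0.195, -0.024, 0, 0]
  ]
}}

```text
time: 20.4
position: [425.8, -340.1, 405.0]
tool_rot: [[0.004, 1.0, 0.001], [1.0, -0.004, -0.001], [-0.001, 0.001, -1.0]]
ft_force: [0.2, 0.7, -0.3]
width: 68.2
finger_force: 0.0
```

Request:
{"method": "step_arm", "body": {
  "steps": [
    [0, 0, 0, 0],
    [0, 0, 0, 0],
    [0, 0, 0, 0]
  ]
}}

```text
time: 20.65
position: [426.5, -337.5, 404.2]
tool_rot: [[0.004, 1.0, -0.0], [1.0, -0.004, 0.001], [0.001, -0.0, -1.0]]
ft_force: [0.6, 1.1, -0.6]
width: 68.4
finger_force: 0.0
```

Run:
```python
from h import *
M=W('top'); im,d=eyes.camera('top'); cv2.imwrite('pics/top4.png',im); P=cloud(d,*M); P[P[...,2]>150]=np.nan
for n,x,y,z in (('tin',458,132,80),('jar',459,-26,105),('shaker',455,52,92),('ramk',451,-429,8)):
    m=(np.hypot(P[...,0]-x,P[...,1]-y)<38)&(P[...,2]>z); q=P[m]; print(n,len(q),((q.min(0)+q.max(0))/2).round(1) if len(q) else '',np.ptp(q,0).round(1) if len(q) else '')
im,P=look('w10',[('sh',451,-429,20,32,34)])
K,T=W('wrist'); C=np.linalg.inv(T)@np.array([451,-429,27,1.]); u=K@C[:3]; print('dish px',u[:2]/u[2]); find('wrist',['ramekin'])
z=cv2.imread('pics/w10.png'); u=(u[:2]/u[2]).astype(int); a=max(0,min(300,u[1]-60)); b=max(0,u[0]-80); cv2.imwrite('pics/c10.png',cv2.resize(z[a:a+120,b:b+160],(800,600),interpolation=2)); print(a,b)
```

```text
tin 264 [458.7 132.8  87.6] [56.  53.7 14.9]
jar 164 [461.7 -23.5 115.5] [40.1 41.3 20.7]
shaker 101 [455.   51.2 102. ] [30.8 32.5 19.4]
ramk 0  
t 20.7 pos [ 426.7 -336.9  404.2] w 68.1 ff 0.0 F [-0.5  0.4 -0.5] v 0.017 [[0.003, 1.0, -0.0], [1.0, -0.003, 0.001], [0.001, -0.0, -1.0]]
sh 517 med [ 453.5 -435.8   25.7] min [ 424.2 -454.9   20. ] max [ 480.7 -398.9   29.2] circ [ 452.7 -427.3] 28.9
dish px [302.15178862 250.40413956]
wrist ramekin 0.68 px [303. 247.] world [ 453. -432.   11.]
190 222
```

View pics/c10.png

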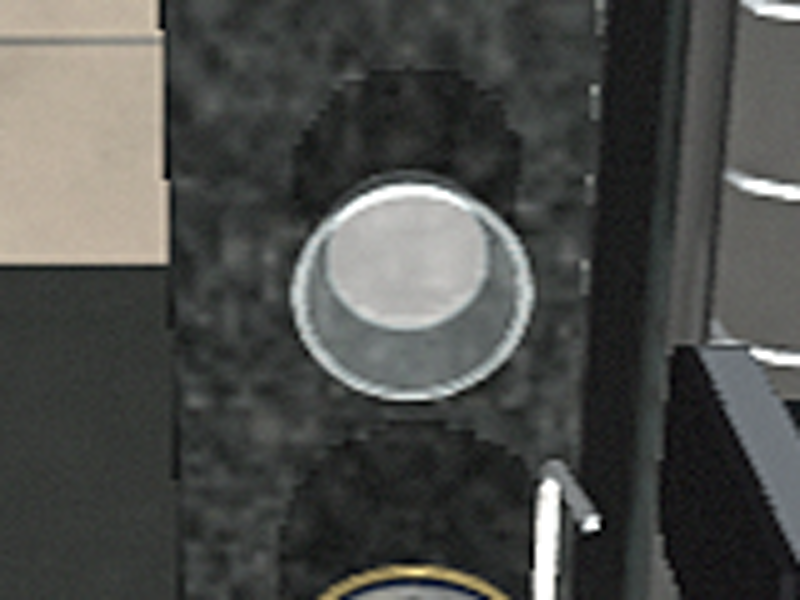

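The crop shows the dish rim centred at px (305,248), giving a dish at (452.5,-427). The wire riser is at px (333,285). I'll pre-close to about 25 mm and go over the -x side of the rim, so one finger goes inside.

Request:
{"method": "step_arm", "body": {
  "steps": [
    [-0.03, 0, 0, 0],
    [-0.06, -0.001, 0, 0],
    [-0.09, -0.002, 0, 0],
    [-0.09, -0.002, 0, 0],
    [-0.09, -0.002, 0, 0]
  ],
  "grip": 0.7
}}

```text
time: 21.22
position: [424.8, -427.8, 404.1]
tool_rot: [[0.003, 1.0, -0.0], [1.0, -0.003, 0.0], [0.0, -0.0, -1.0]]
ft_force: [0.2, 0.8, -0.6]
width: 25.8
finger_force: 0.0
```

Request:
{"method": "step_arm", "body": {
  "steps": [
    [0, 0, 0.03, 0],
    [0, 0, 0.065, 0],
    [0, 0, 0.1, 0],
    [0, 0, 0.135, 0],
    [0, 0, 0.16, 0]
  ]
}}

```text
time: 21.63
position: [424.2, -424.7, 241.3]
tool_rot: [[0.001, 1.0, -0.003], [1.0, -0.001, 0.004], [0.004, -0.003, -1.0]]
ft_force: [0.7, 0.7, -0.6]
width: 25.9
finger_force: 0.0
```

Request:
{"method": "step_arm", "body": {
  "steps": [
    [0, 0, 0, 0],
    [0, 0, 0, 0],
    [0, 0, 0, 0]
  ]
}}

```text
time: 21.88
position: [425.6, -427.5, 246.0]
tool_rot: [[0.002, 1.0, 0.002], [1.0, -0.002, -0.002], [-0.002, 0.002, -1.0]]
ft_force: [0.4, 0.0, 0.9]
width: 25.4
finger_force: 0.0
```

Run:
```python
from h import *
im,P=look('w11',[('ram',452,-427,20,32,34)])
cv2.imwrite('pics/w11c.png',cv2.resize(im[200:420,130:430],None,fx=2,fy=2))
```

```text
t 21.8833 pos [ 425.6 -427.5  246. ] w 25.4 ff 0.0 F [0.4 0.  0.9] v 0.027 [[0.002, 1.0, 0.002], [1.0, -0.002, -0.002], [-0.002, 0.002, -1.0]]
ram 1639 med [ 459.1 -428.9   25.8] min [ 424.1 -454.    20. ] max [ 481.  -398.7   28.2] circ [ 452.4 -427.4] 28.8
```

View pics/w11c.png

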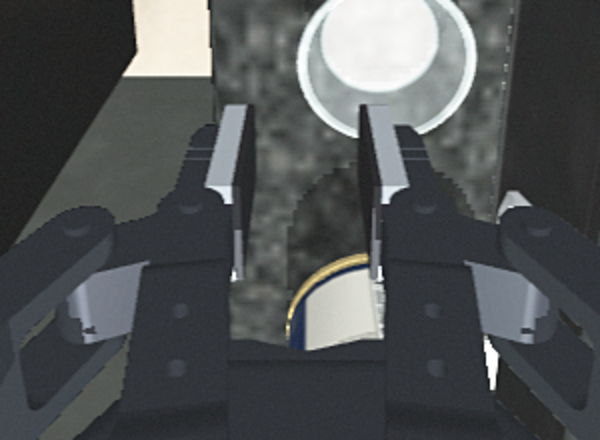

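Dish confirmed at (452.4,-427.4). The right finger hangs over the dish's inside. Descending gently.

Request:
{"method": "step_arm", "body": {
  "steps": [
    [0, -0.001, 0.015, 0],
    [0, -0.001, 0.03, 0],
    [0, -0.001, 0.045, 0],
    [0, -0.001, 0.05, 0],
    [0, -0.001, 0.05, 0]
  ]
}}

```text
time: 22.35
position: [423.8, -427.8, 194.9]
tool_rot: [[0.003, 1.0, 0.0], [1.0, -0.003, -0.0], [-0.0, 0.0, -1.0]]
ft_force: [-0.3, 1.2, 0.2]
width: 25.8
finger_force: 0.0
```

Request:
{"method": "step_arm", "body": {
  "steps": [
    [0, 0, 0.004, 0],
    [0, 0, 0.008, 0],
    [0, 0, 0.01, 0],
    [0, 0, 0.01, 0],
    [0, 0, 0.01, 0]
  ]
}}

```text
time: 22.77
position: [423.6, -427.9, 184.4]
tool_rot: [[0.003, 1.0, 0.0], [1.0, -0.003, -0.0], [-0.0, 0.0, -1.0]]
ft_force: [0.6, 0.1, -0.4]
width: 25.6
finger_force: 0.0
```

Request:
{"method": "step_arm", "body": {
  "steps": [
    [0, -0.004, 0, 0],
    [0, -0.008, 0, 0],
    [0, -0.012, 0, 0],
    [0, -0.016, 0, 0],
    [0.005, -0.018, 0, 0]
  ]
}}

```text
time: 23.18
position: [405.1, -423.5, 184.6]
tool_rot: [[0.004, 1.0, 0.001], [1.0, -0.004, -0.002], [-0.002, 0.001, -1.0]]
ft_force: [-0.3, -1.4, 1.8]
width: 25.5
finger_force: 0.4
```

Request:
{"method": "step_arm", "body": {
  "steps": [
    [0.006, 0, 0, 0],
    [0.013, 0, 0, 0],
    [0.021, 0, 0, 0],
    [0.029, 0, 0, 0],
    [0.037, 0, 0, 0]
  ]
}}

```text
time: 23.6
position: [405.7, -384.7, 184.2]
tool_rot: [[0.003, 1.0, -0.0], [1.0, -0.003, -0.0], [-0.0, -0.0, -1.0]]
ft_force: [0.5, -1.1, 1.2]
width: 25.8
finger_force: 0.7
```

Request:
{"method": "step_arm", "body": {
  "steps": [
    [0.008, 0, 0, 0],
    [0.016, 0, 0, 0],
    [0.023, 0, 0, 0],
    [0.028, 0, 0, 0],
    [0.03, 0, 0, 0]
  ]
}}

```text
time: 24.02
position: [405.7, -354.8, 184.1]
tool_rot: [[0.002, 1.0, -0.0], [1.0, -0.002, 0.0], [0.0, -0.0, -1.0]]
ft_force: [-0.6, -1.2, 0.6]
width: 25.6
finger_force: 0.7
```

Request:
{"method": "step_arm", "body": {
  "steps": [
    [0, 0, -0.005, 0],
    [0, 0, -0.025, 0],
    [0, 0, -0.06, 0],
    [0, 0, -0.1, 0],
    [0, 0, -0.14, 0]
  ]
}}

```text
time: 24.43
position: [405.1, -355.2, 324.8]
tool_rot: [[0.003, 1.0, -0.002], [1.0, -0.003, 0.003], [0.003, -0.002, -1.0]]
ft_force: [0.4, -1.2, 0.8]
width: 25.4
finger_force: 0.0
```

Request:
{"method": "step_arm", "body": {
  "steps": [
    [-0.01, 0, -0.03, 0],
    [-0.01, 0, -0.06, 0],
    [-0.01, 0, -0.08, 0],
    [-0.01, 0, -0.08, 0],
    [-0.01, 0, -0.08, 0]
  ],
  "grip": 0
}}

```text
time: 24.85
position: [405.8, -366.0, 405.7]
tool_rot: [[0.003, 1.0, 0.002], [1.0, -0.003, -0.002], [-0.002, 0.002, -1.0]]
ft_force: [0.0, -0.0, -0.3]
width: 83.8
finger_force: 0.0
```

Run:
```python
from h import *
im,P=look('w12',[('ram',440,-370,18,32,60)])
find('wrist',['ramekin'])
cv2.imwrite('pics/w12c.png',im)
```

```text
t 24.85 pos [ 405.8 -366.   405.7] w 83.8 ff 0.0 F [ 0.  -0.  -0.3] v 0.053 [[0.003, 1.0, 0.002], [1.0, -0.003, -0.002], [-0.002, 0.002, -1.0]]
ram 798 med [ 429.6 -369.3   25.5] min [ 393.6 -392.7   18.1] max [ 497.9 -335.6   32. ] circ [ 446.4 -369.7] 53.8
wrist ramekin 0.85 px [294. 164.] world [ 419. -358.    5.]
```

View pics/w12c.png

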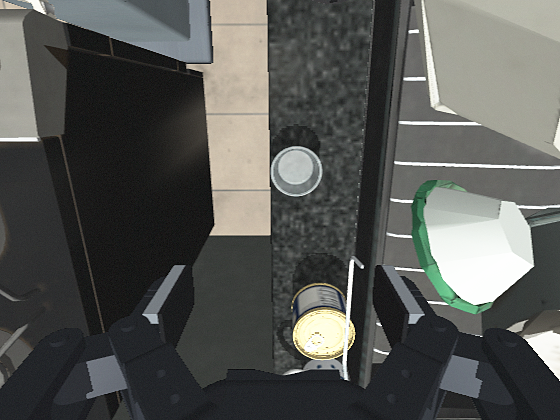

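The dish is upright at px (297,171), close to the front edge (px x=270). The rack wire is now far away. Locating its centre.

Run:
```python
from h import *
K,T=W('wrist'); print(ray(K,T,297.3,171,27), ray(K,T,270,171,0))
P=np.load('w12.npz')['P']; 
c=ray(K,T,297.3,171,27)
m=(np.hypot(P[...,0]-c[0],P[...,1]-c[1])<32)&(P[...,2]>22)&(P[...,2]<31); q=P[m]; print(len(q),q.min(0).round(1),q.max(0).round(1),cv2.minEnclosingCircle(q[:,:2].astype(np.float32)))
```

```text
[ 421.6 -360.    27. ] [ 390.6 -366.     0. ]
552 [ 393.6 -391.3   22. ] [ 450.2 -335.6   28.4] ((421.9668273925781, -363.872802734375), 28.715003967285156)
```

Request:
{"method": "step_arm", "body": {
  "steps": [
    [0.002, 0.015, 0.02, 0],
    [0.002, 0.015, 0.055, 0],
    [0.002, 0.015, 0.09, 0],
    [0.002, 0.015, 0.125, 0],
    [0.002, 0.015, 0.15, 0]
  ]
}}

```text
time: 25.37
position: [418.8, -361.7, 248.7]
tool_rot: [[0.003, 1.0, -0.006], [1.0, -0.003, 0.006], [0.006, -0.006, -1.0]]
ft_force: [-1.1, -0.3, 0.4]
width: 85.1
finger_force: 0.0
```

Request:
{"method": "step_arm", "body": {
  "steps": [
    [0, 0, 0.02, 0],
    [0, 0, 0.04, 0],
    [0, 0, 0.055, 0],
    [0, 0, 0.055, 0],
    [0, 0, 0.055, 0]
  ]
}}

```text
time: 25.78
position: [419.5, -362.5, 196.5]
tool_rot: [[0.003, 1.0, -0.004], [1.0, -0.003, 0.005], [0.005, -0.005, -1.0]]
ft_force: [-0.6, 0.6, -0.3]
width: 85.3
finger_force: 0.0
```

Request:
{"method": "step_arm", "body": {
  "steps": [
    [0, 0.001, 0.007, 0],
    [0, 0.001, 0.014, 0],
    [0, 0.001, 0.018, 0],
    [0, 0.001, 0.019, 0],
    [0, 0.001, 0.019, 0]
  ]
}}

```text
time: 26.2
position: [421.6, -363.7, 180.1]
tool_rot: [[0.003, 1.0, -0.0], [1.0, -0.003, 0.0], [0.0, -0.0, -1.0]]
ft_force: [0.2, 1.1, 1.0]
width: 85.1
finger_force: 0.0
```

Request:
{"method": "step_arm", "body": {
  "steps": [
    [0, 0, 0, 0],
    [0, 0, 0, 0],
    [0, 0, 0, 0],
    [0, 0, 0, 0],
    [0, 0, 0, 0]
  ],
  "grip": 1
}}

```text
time: 26.62
position: [421.9, -364.1, 181.4]
tool_rot: [[0.003, 1.0, 0.0], [1.0, -0.003, -0.0], [-0.0, 0.0, -1.0]]
ft_force: [-2.1, 1.8, 5.7]
width: 53.3
finger_force: 61.7
```

Request:
{"method": "step_arm", "body": {
  "steps": [
    [0, 0, -0.01, 0],
    [0, 0, -0.03, 0],
    [0, 0, -0.05, 0],
    [0, 0, -0.05, 0],
    [0, 0, -0.05, 0]
  ]
}}

```text
time: 27.03
position: [422.3, -364.4, 231.8]
tool_rot: [[0.003, 1.0, 0.003], [1.0, -0.003, -0.003], [-0.003, 0.003, -1.0]]
ft_force: [0.1, -0.7, -1.4]
width: 53.3
finger_force: 63.2
```

Run:
```python
from h import *
im,P=look('w13',[])
cv2.imwrite('pics/w13c.png',im[180:420,100:460])
```

```text
t 27.0333 pos [ 422.3 -364.4  231.8] w 53.3 ff 63.2 F [ 0.1 -0.7 -1.4] v 0.032 [[0.003, 1.0, 0.003], [1.0, -0.003, -0.003], [-0.003, 0.003, -1.0]]
```

View pics/w13c.png

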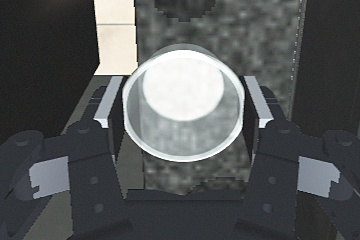

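Dish held level at crop px (184,105). Raising and carrying it to pad D over the others with clear height.

Request:
{"method": "step_arm", "body": {
  "steps": [
    [0, 0, -0.03, 0],
    [0, 0, -0.065, 0],
    [0, 0, -0.1, 0],
    [0, 0, -0.13, 0],
    [0, 0, -0.14, 0]
  ]
}}

```text
time: 27.5
position: [422.7, -364.7, 374.0]
tool_rot: [[0.003, 1.0, 0.005], [1.0, -0.003, -0.005], [-0.005, 0.005, -1.0]]
ft_force: [-0.5, -0.7, -1.0]
width: 53.2
finger_force: 63.7
```

Request:
{"method": "step_arm", "body": {
  "steps": [
    [0.03, 0.002, 0, 0],
    [0.07, 0.004, 0, 0],
    [0.11, 0.006, 0, 0],
    [0.15, 0.008, 0, 0],
    [0.19, 0.01, 0, 0]
  ]
}}

```text
time: 27.92
position: [431.1, -171.9, 367.8]
tool_rot: [[0.004, 1.0, -0.004], [1.0, -0.004, 0.002], [0.002, -0.004, -1.0]]
ft_force: [1.8, 0.4, -0.9]
width: 53.2
finger_force: 63.7
```

Request:
{"method": "step_arm", "body": {
  "steps": [
    [0.04, 0.002, 0, 0],
    [0.08, 0.004, 0, 0],
    [0.12, 0.006, 0, 0],
    [0.16, 0.008, 0, 0],
    [0.2, 0.01, 0, 0]
  ]
}}

```text
time: 28.33
position: [441.7, 28.0, 368.1]
tool_rot: [[0.003, 1.0, -0.003], [1.0, -0.003, 0.0], [0.0, -0.003, -1.0]]
ft_force: [1.2, -0.5, -1.1]
width: 53.4
finger_force: 63.7
```

Request:
{"method": "step_arm", "body": {
  "steps": [
    [0.04, 0.002, 0, 0],
    [0.08, 0.004, 0, 0],
    [0.12, 0.006, 0, 0],
    [0.155, 0.008, 0, 0],
    [0.188, 0.01, 0, 0]
  ]
}}

```text
time: 28.75
position: [452.3, 216.1, 367.8]
tool_rot: [[0.002, 1.0, -0.004], [1.0, -0.002, -0.001], [-0.001, -0.004, -1.0]]
ft_force: [-0.1, -0.8, -1.4]
width: 53.3
finger_force: 63.7
```

Request:
{"method": "step_arm", "body": {
  "steps": [
    [0, 0, 0, 0],
    [0, 0, 0, 0],
    [0, 0, 0, 0]
  ]
}}

```text
time: 29.0
position: [452.7, 213.7, 368.2]
tool_rot: [[0.002, 1.0, -0.004], [1.0, -0.002, -0.002], [-0.002, -0.004, -1.0]]
ft_force: [0.5, -0.8, -2.6]
width: 53.4
finger_force: 63.7
```

Request:
{"method": "step_arm", "body": {
  "steps": [
    [0, 0, 0.02, 0],
    [0, 0, 0.055, 0],
    [0, 0, 0.09, 0],
    [0, 0, 0.12, 0],
    [0, 0, 0.135, 0]
  ]
}}

```text
time: 29.42
position: [451.1, 211.4, 230.8]
tool_rot: [[0.006, 1.0, -0.008], [1.0, -0.006, -0.003], [-0.003, -0.008, -1.0]]
ft_force: [-0.8, -0.3, -1.8]
width: 53.4
finger_force: 63.7
```

Request:
{"method": "step_arm", "body": {
  "steps": [
    [0, 0, 0.01, 0],
    [0, 0, 0.02, 0],
    [0, 0, 0.029, 0],
    [0, 0, 0.03, 0],
    [0, 0, 0.03, 0]
  ]
}}

```text
time: 29.83
position: [453.7, 213.9, 205.3]
tool_rot: [[0.004, 1.0, 0.0], [1.0, -0.004, 0.0], [0.0, 0.0, -1.0]]
ft_force: [-0.4, 0.9, -1.4]
width: 53.4
finger_force: 63.7
```

Request:
{"method": "step_arm", "body": {
  "steps": [
    [0, 0, 0.001, 0],
    [0, 0, 0.002, 0],
    [0, 0, 0.003, 0],
    [0, 0, 0.003, 0]
  ]
}}

```text
time: 30.17
position: [453.6, 214.3, 202.6]
tool_rot: [[0.003, 1.0, 0.001], [1.0, -0.003, 0.0], [0.0, 0.001, -1.0]]
ft_force: [0.2, 0.5, -1.7]
width: 53.5
finger_force: 63.7
```

Request:
{"method": "step_arm", "body": {
  "steps": [
    [0, -0.001, 0.001, 0],
    [0, -0.001, 0.002, 0],
    [0, -0.001, 0.003, 0],
    [0, -0.001, 0.0035, 0],
    [0, -0.001, 0.0035, 0]
  ]
}}

```text
time: 30.58
position: [452.4, 214.1, 198.5]
tool_rot: [[0.003, 1.0, -0.0], [1.0, -0.003, -0.0], [-0.0, -0.0, -1.0]]
ft_force: [-0.2, 0.1, -0.4]
width: 53.6
finger_force: 63.7
```

Request:
{"method": "step_arm", "body": {
  "steps": [
    [0, 0, 0.001, 0],
    [0, 0, 0.001, 0],
    [0, 0, 0.001, 0]
  ]
}}

```text
time: 30.83
position: [452.5, 214.1, 198.4]
tool_rot: [[0.003, 1.0, -0.001], [1.0, -0.003, -0.0], [-0.0, -0.001, -1.0]]
ft_force: [-2.4, -0.6, 4.9]
width: 53.4
finger_force: 64.2
```

Contact. Releasing, rising and retreating for a check.

Request:
{"method": "step_arm", "body": {
  "steps": [
    [0, 0, 0, 0],
    [0, 0, 0, 0],
    [0, 0, 0, 0],
    [0, 0, 0, 0],
    [0, 0, 0, 0]
  ],
  "grip": 0
}}

```text
time: 31.25
position: [452.5, 214.1, 197.6]
tool_rot: [[0.003, 1.0, 0.0], [1.0, -0.003, 0.0], [0.0, 0.0, -1.0]]
ft_force: [0.5, -0.3, 0.0]
width: 85.1
finger_force: 0.0
```

Request:
{"method": "step_arm", "body": {
  "steps": [
    [0, 0, -0.01, 0],
    [0, 0, -0.045, 0],
    [0, 0, -0.085, 0],
    [0, 0, -0.125, 0],
    [0, 0, -0.165, 0]
  ]
}}

```text
time: 31.67
position: [452.0, 214.0, 364.8]
tool_rot: [[0.003, 1.0, -0.0], [1.0, -0.003, -0.0], [-0.0, -0.0, -1.0]]
ft_force: [1.6, 0.9, -0.3]
width: 85.5
finger_force: 0.0
```

Request:
{"method": "step_arm", "body": {
  "steps": [
    [-0.03, 0, -0.03, 0],
    [-0.07, 0, -0.05, 0],
    [-0.11, 0, -0.05, 0],
    [-0.15, 0, -0.05, 0],
    [-0.18, 0, -0.05, 0]
  ]
}}

```text
time: 32.08
position: [451.4, 31.8, 414.5]
tool_rot: [[0.003, 1.0, 0.003], [1.0, -0.003, -0.001], [-0.001, 0.003, -1.0]]
ft_force: [-0.1, 0.2, -0.2]
width: 85.2
finger_force: 0.0
```

Request:
{"method": "step_arm", "body": {
  "steps": [
    [-0.04, 0, 0, 0],
    [-0.08, 0, 0, 0],
    [-0.12, 0, 0, 0],
    [-0.12, 0, 0, 0],
    [-0.12, 0, 0, 0]
  ]
}}

```text
time: 32.5
position: [451.2, -87.9, 413.3]
tool_rot: [[0.008, 1.0, 0.001], [1.0, -0.008, 0.0], [0.0, 0.001, -1.0]]
ft_force: [0.5, -0.2, -0.2]
width: 85.4
finger_force: 0.0
```

Run:
```python
from h import *
s=r.sense(); print(s['time'],s['position'])
ims=[]
for c in ('top','scene'):
    M=W(c); im,d=eyes.camera(c); P=cloud(d,*M)
    for n,x,y,z,h in (('dish',452,214.5,35,55),('tin',458,132,80,95),('shaker',455,52,92,115),('jar',459,-26,108,130),('garlic',602,370,25,65)):
        m=(np.hypot(P[...,0]-x,P[...,1]-y)<38)&(P[...,2]>z)&(P[...,2]<h); q=P[m]
        if len(q): print(c,n,len(q),((q.min(0)+q.max(0))/2).round(1),np.ptp(q,0).round(1))
    ims.append(im)
a=cv2.resize(ims[0][170:270,160:360],(800,400),interpolation=3); b=cv2.resize(ims[1][160:310,150:350],(267,200)); b=np.hstack([b,np.zeros((200,533,3),np.uint8)])
b=cv2.resize(ims[1][180:290,160:380],(400,200),interpolation=3); b=np.hstack([b,np.zeros((200,400,3),np.uint8)])
cv2.imwrite('pics/fin.png',np.vstack([a,b]))
```

```text
32.5 [451.23134651 -87.86986044 413.32695261]
top dish 85 [454.2 216.4  42. ] [56.3 52.9 13.1]
top tin 278 [458.5 132.9  86.5] [55.7 53.8 12.9]
top shaker 103 [454.1  51.2 101.5] [32.9 32.5 18.6]
top jar 123 [462.  -19.1 116.4] [38.8 32.3 15.6]
top garlic 204 [608.2 371.   41.2] [51.8 48.4 31.5]
scene dish 101 [451.7 214.5  41.8] [56.8 58.4 13.5]
scene tin 253 [457.5 131.8  86. ] [58.3 57.6 11.7]
scene shaker 87 [453.3  52.7 100.4] [32.6 33.1 16.4]
scene jar 125 [461.6 -24.3 115.9] [40.6 43.8 15.3]
scene garlic 205 [603.1 370.7  40.5] [50.2 50.1 30.9]
```

View pics/fin.png

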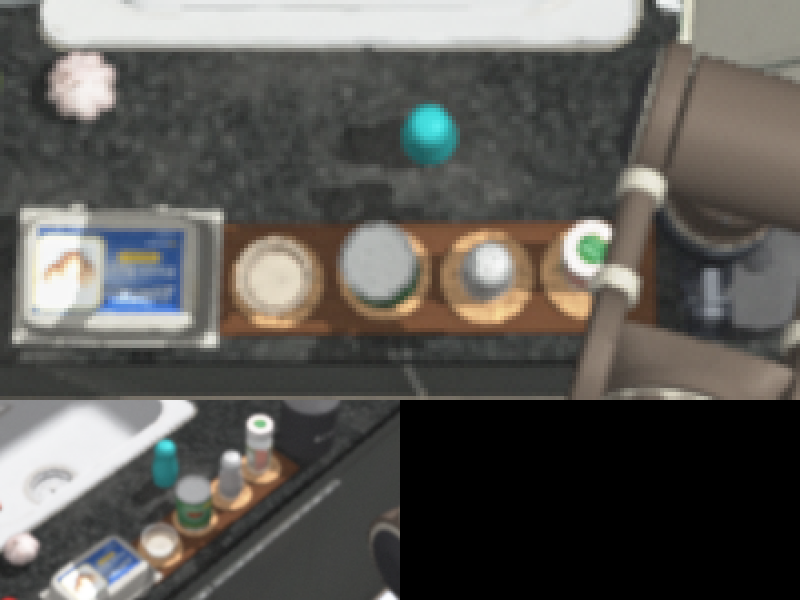

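The final view shows dish (crop px 275,280), tin (380,262), shaker (487,268) and jar (590,245) upright in order on their pads. The jar is next to the canister and the garlic hasn't moved. Handing in.

```bash
python3 -c "
from station import r
print(r.job_done())"
```

```text
the job is handed in; nothing more can be done
None
```

The jar, shaker, tin and dish stand upright in height order on the four cork pads, each within about 4 mm of its pad's centre, the jar next to the canister; the garlic was left alone, and I handed the job in at about 33 s.

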